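# Show the mounted section to the bench camera in the mirror of the case lid

## Task

The bench camera looks too low to see into the sample case, so use the mirror inside the case's lid: swing the hasp off its staple, then raise the lid (a lift pin stands out of its end) to the angle at which the section in the puck appears, by way of the mirror, in the middle of the camera's picture (half way up it; sideways it is right already). Finish with the gripper still holding the lid steady at that angle, for it falls shut when let go; do not touch or shift the camera, and leave the loupe, the petri dish and the tweezers where they are.

Things in the scene. Friction and masses are not known exactly. Their poses are not given: they have to be found in the camera images.
- sample_case: Fixed aluminium sample case, 160 mm (its x) by 130 mm (its y), rim 70 mm high, origin under its centre. Its +y side is the front, with the hasp, and faces the bench camera; the lid is hinged along the -y side. Its -x end, with the lid's lift pin, faces the robot. In it a 30 mm dark resin puck lies in the middle well of a padded insert; the pale section shows in the puck's top.
- lid (a joint): Lid of the case, 0 = closed, grows as its front edge rises (rad, to 1.8). Its whole underside is a mirror (148 x 120 mm) whose plane contains the hinge axis. About 0.45 kg, no stay: below 1.57 it falls shut when let go. The closed hasp holds it down.
- hinge_line (a point): Middle of the lid's hinge axis, which runs along the case's x; at [0, -70, 71] mm in the case's frame.
- lift_pin (a point): Grip point on the lid's lift pin: a steel pin 10 mm thick and 40 mm long that sticks out of the lid's robot-side end, level and parallel to the hinge axis, at the lid's front edge. This point lies 23 mm out from the lid's end, 122 mm from the hinge axis and 9 mm to the lid's outer side of the mirror plane. Moves with the lid; the pin can turn between finger pads.
- hasp (a joint): Steel hasp on the lid's front edge, 0 = hanging down the case's front with its slot over the staple (a 4 mm wide eye that stands 19 mm out of the front); grows as its lower end swings out and up (1.57 = level, 4.4 = folded back on the lid). Rubs in its hinge and stays where it is left (about 0.03 N m). Off the staple from about 0.5.
- hasp_pin (a point): Middle of the hasp's hinge pin, parallel to the lid's hinge axis; moves with the lid.
- hasp_lip (a point): Middle of the lip at the hasp's free end, the finger hold: 30 mm wide (along the case's x), 20 mm deep, 4 mm thick, standing out from the hasp to the front; 40 mm from the hasp's pin, and 46 mm above the surface when the hasp hangs. Moves with the hasp.
- section (a point): Middle of the section in the puck's top face: the mark that the camera must see. Lies in the case at [0, 5, 26] mm in the case's frame, 75 mm towards the front of the hinge axis and 45 mm below it.
- section_image (a point): Where the section seems to stand behind the lid's mirror: its mirror image in the mirror's plane. It goes round the hinge axis at a radius of 87.5 mm, twice as far as the lid: seen along the case's x it stands at 31 degrees plus twice the lid's angle above the case's +y direction.
- camera_stand: Fixed stand of the bench camera, in front of the case: a round foot of 72 mm and a post, 175 mm high in all; origin under the foot's centre. The camera looks to its -y, towards the case.
- camera_head (a joint): Downward tilt of the camera on its stand (rad): 0 = level, grows as the lens points lower. Turns about a level axis 155 mm above the stand's origin. Set by the user; to be left alone.
- camera_eye (a point): Middle of the camera's lens front, 53 mm ahead of the tilt axis. The camera looks along this frame's -y; its z is up in the picture, its x across the picture. The centre of the picture is the line from here along -y.
- loupe: Bystander: black bench loupe, 37 mm wide, 33 mm high, standing; origin under its centre.
- petri: Bystander: clear lidded petri dish, 60 mm wide, 15 mm high; origin under its centre.
- tweezers: Bystander: steel tweezers, 118 mm long, 10 mm high, lying; origin under the middle.

How it is judged:
By the outcome, as a careful person would: the job done as asked, in the order asked, and still so for the second after the job is handed in, while the arm keeps its last pose, push and grip.
It also fails if it takes over 58 s, if anything falls off the work surface, if the arm or the gripper's body presses on something with over 40 N, if the wrist force passes 120 N, or if a joint passes its speed limit or range.

## Robot

A 6-joint arm with a two-finger parallel gripper is mounted at the origin on a cart in front of the work surface, level with it; the furniture and walls round the work are solid. World frame = base frame: x ahead of the robot, y to its left, z up, the work surface at z = 0. Lengths are in mm, angles in rad, forces in N, time in s.
With the tool pointing down it reaches from about 275 to 725 mm from the base axis. Payload 5.6 kg.
Tool frame: the origin (TCP) lies at the very end of the fingers, on their centre line; the grasp point (between the pads) lies 19 mm behind it (bot.hold_point_z is the distance from the TCP to the grasp point, in mm); z points along the fingers, y is the line along which they close (so a half turn about z gives the same grasp; the last joint's range is limited). The gripper opens to 85 mm and grips with 20 to 120 N. Pads are 22 mm wide; open, the fingers measure 114 mm over their backs; the gripper's body (76 mm by 85 mm) begins 54 mm behind the grasp point. The pads swing forward as they close: fully open they stand 13 mm farther back than shut.
Start: joints at [1.442, 0.255, 0.108, 0, -1.424, -0.285], TCP at [221.123, 503.584, 195.083] pointing down, gripper open.
Joint ranges: [-2.95, 2.95], [-1.21, 1.97], [-1.09, 1.5], [-2.87, 1.71], [-2.94, -0.07], [-3.05, 3.05]. Speed limits (rad/s): [2.57, 2.57, 3.14, 3.14, 3.14, 3.14].

## Interface

Orientations are given as a unit quaternion [w, x, y, z].
In Python, from bench import bot gives the robot as it stands.
- The arm moves only by the shell command python3 -m creep 'ROWS' [FORCE]. ROWS is a JSON list of rows, 1 to 20 of them, each of 7 numbers: the opening from 0.0 (shut) to 1.0 (fully open), then dx, dy, dz in shares of the most that a row can go, 1 being 50 mm, then a rotation vector rx, ry, rz in rad; each row shifts and turns the commanded pose from where the row before left it, along the tool's axes as they then stand; what a row does not reach is not made up. A row lasts 1/10 s, in which the tool goes at most 50 mm and 0.15 rad, less where a joint would pass 70% of its speed; a pose out of reach is approached as far as the arm can. The fingers move at their own pace and stop on an object; FORCE is the grip in N (left out, the last holds). Time passes only in rows, so rows that do not move let the fingers close. It prints the time, the measured TCP pose, the force, the opening and the grip force at its end. Input that does not fit is refused with a message, and nothing moves.
- bot.observe(): the state, without advancing time (a new reading comes with each control period).
- bot.grab_frame(name): name is "scene" or "top" or "wrist"; returns a dict with "frame" (480x640x3 uint8, red, green, blue), "fx", "fy", "cx", "cy" (pixels), "R" (3x3) and "t" (3): a world point X has camera coordinates R X + t. Camera axes: x right, y down, z forward; pixel columns grow to the right and rows downward; lengths in mm; the calibration is good to about 2 mm. A picture is of the moment at which its call begins. There is no depth.
- bot.job_done(): hands the job in; it is judged then, once.
The state is a dict: "clock": time; "joints": joint angles; "joint_velocities": joint speeds; "joint_torque": joint torques, N m; "tool_pos": TCP position; "tcp_rot": TCP orientation; "ft_force": force on the tool from outside, world axes, zero at the start; "wrist_torque": the same for the moment, N m; "width": opening from 0.0 (shut) to 1.0 (fully open); "finger_force": force on a finger pad.
Only numpy, scipy, OpenCV 4.12 (cv2) and the standard library are available. Lean on these libraries where they do the work, as an engineer would, in place of code of your own. Each camera call takes 0.05 s, during which the arm holds its last target. There are 200 camera calls.

## Working session

There is one attempt and no reset: what is moved stays moved. The work goes in short steps, Python scripts to look and compute and a shell command to move; the robot and the scene stay as the last step left them, time stands still between calls to the robot, and variables do not carry over. Pictures are saved under pics/ and viewed, at most 10 in all, crops included, and the job is handed in when it is done.

```bash
mkdir -p pics; cat > look.py <<'E'
from bench import bot
import cv2,pickle,sys
def snap(n,tag):
    f=bot.grab_frame(n); cv2.imwrite(f'pics/{tag}.png',f['frame'][:,:,::-1]); pickle.dump(f,open(f'pics/{tag}.pkl','wb')); return f
E
python3 - <<'E'
from look import *
for n in('scene','top'):
    f=snap(n,n+'0'); print(n,f['fx'],f['fy'],f['cx'],f['cy'],f['R'],f['t'])
print(bot.observe())
E
```

```text
scene 622.2731820619583 622.2731820619583 315.96437288782994 241.9188813821972 [[ 0.4842562  -0.87486569 -0.01029312]
 [-0.52728229 -0.28243312 -0.80137689]
 [ 0.69819003  0.39349911 -0.59807118]] [-219.4102689   328.27927014 1139.00131349]
top 563.9271273215887 563.9271273215887 325.0922931910026 241.62506149567557 [[ 0.02662849 -0.99961152 -0.00822991]
 [-0.99666722 -0.02591323 -0.07734951]
 [ 0.0771062   0.01026218 -0.99697007]] [  -7.1084716   472.37284731 1476.60761167]
{'clock': 0.1, 'joints': array([ 1.44159327e+00,  2.55673582e-01,  1.07145292e-01, -4.21901726e-04,
       -1.42391652e+00, -2.84608826e-01]), 'joint_velocities': array([-7.48169093e-04, -1.14288058e-03,  3.34959993e-03,  1.89121248e-03,
       -5.95544926e-04, -4.01144957e-05]), 'joint_torque': array([-2.86555878e-03, -3.87606275e+01,  2.38473737e+01,  5.37791178e+00,
       -3.81613165e-03,  4.99354286e-06]), 'tool_pos': array([220.90104077, 503.13643762, 194.29834294]), 'tcp_rot': array([ 8.37951318e-04,  9.78664487e-01, -2.05463132e-01, -1.44042834e-04]), 'ft_force': array([ 0.48092308, -0.77215787, -0.08577809]), 'wrist_torque': array([ 0.01602963, -0.04655491,  0.00224026]), 'finger_force': 0.0, 'width': 0.9981480736868648}
```

View pics/scene0.png

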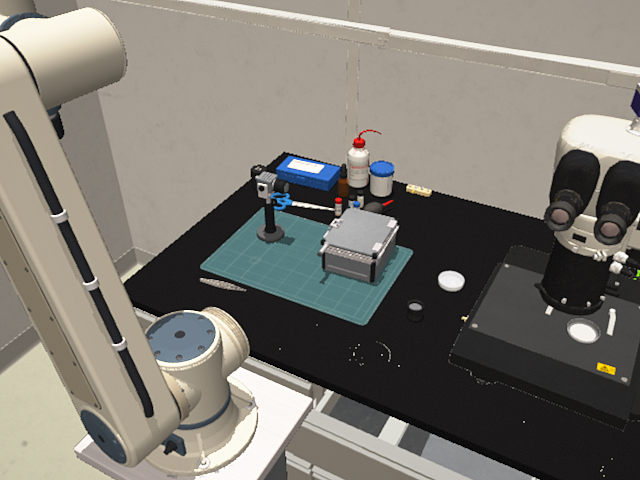

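View pics/top0.png

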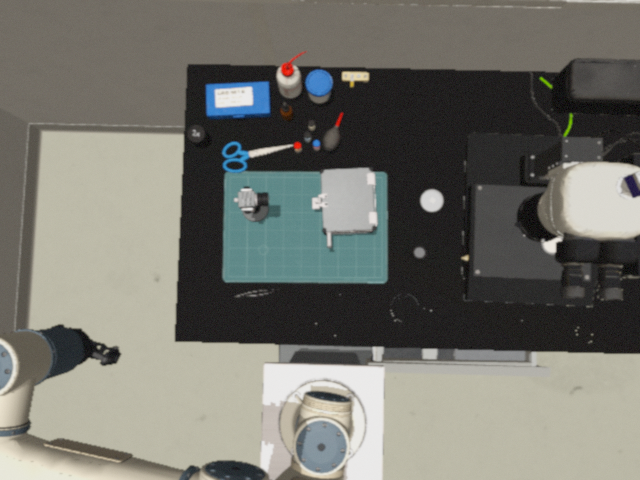

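The scene view has the case at (360,245), the camera stand at (270,205), the tweezers at (222,285), the loupe at (415,310) and the petri dish at (451,281). The top view has the case at (348,200) with its pin at (329,239) and hasp at (320,202), and the camera at (252,203). I'll crop both views for detail.

```bash
python3 - <<'E'
import cv2
a=cv2.imread('pics/top0.png')[155:255,225:390]; b=cv2.imread('pics/scene0.png')[155:290,245:405]
cv2.imwrite('pics/tc.png',cv2.resize(a,(792,480),interpolation=cv2.INTER_CUBIC))
cv2.imwrite('pics/sc.png',cv2.resize(b,(640,540),interpolation=cv2.INTER_CUBIC))
E
```

```text
(no output)
```

View pics/tc.png

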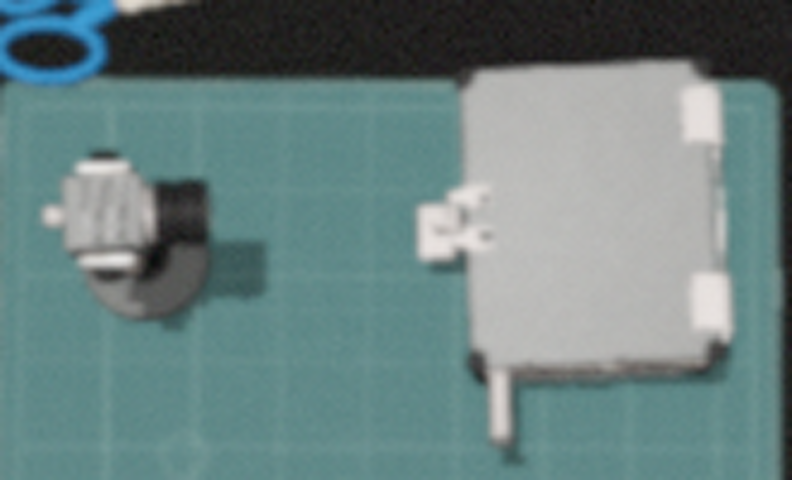

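View pics/sc.png

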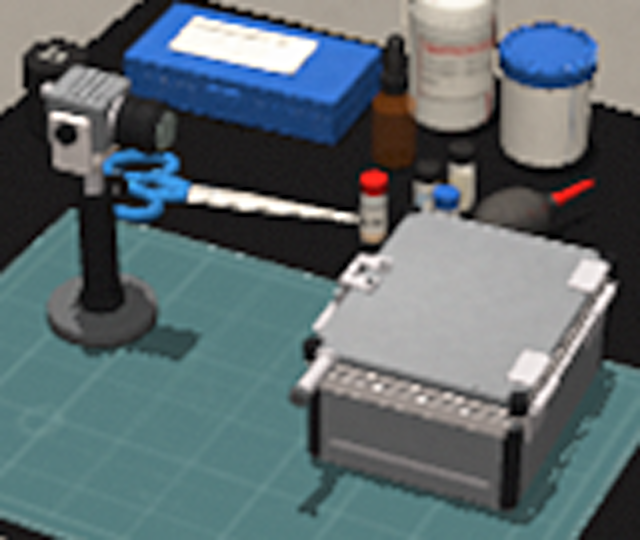

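The top crop shows the lift pin from (498,372) to (501,443), the lip centred at (435,232), and lid corners near (465,75), (697,62), (725,350) and (474,372). The foot is around (150,260) and the lens front at (208,212). In the scene crop the lens front is at (165,130) and the foot centre at (102,308).

```bash
cat > geo.py <<'E'
import pickle,numpy as np
def cam(tag): return pickle.load(open(f'pics/{tag}.pkl','rb'))
def ray(f,p):
    R=np.array(f['R']);t=np.array(f['t'])
    d=R.T@np.array([(p[0]-f['cx'])/f['fx'],(p[1]-f['cy'])/f['fy'],1]); return -R.T@t,d/np.linalg.norm(d)
def onz(f,p,z):
    c,d=ray(f,p); return c+d*(z-c[2])/d[2]
def tri(rs):
    A=0;b=0
    for c,d in rs:
        P=np.eye(3)-np.outer(d,d);A=A+P;b=b+P@c
    return np.linalg.solve(A,b)
def proj(f,X):
    q=np.array(f['R'])@X+f['t']; return np.array([f['cx']+f['fx']*q[0]/q[2],f['cy']+f['fy']*q[1]/q[2]])
E
python3 - <<'E'
from geo import *
np.set_printoptions(precision=1,suppress=True)
T=cam('top0');S=cam('scene0')
t=lambda u,v:(225+u/4.8,155+v/4.8)
s=lambda u,v:(245+u/4,155+v/4)
for n,p,z in[('pinbase',(498,372),80),('pintip',(501,443),80),('lip',(436,233),46),('lipL',(422,205),46),('lipR',(456,262),46),('c1',(465,75),85),('c2',(697,62),85),('c3',(725,350),85),('c4',(474,372),85),('foot',(150,262),8),('lens',(208,212),145),('bodyrear',(65,214),155)]: print(n,onz(T,t(*p),z))
print('Scene foot',onz(S,s(102,310),6),'pintip',onz(S,s(300,392),80),'pinbase',onz(S,s(325,370),80))
for n,a,b in[('lens',(208,212),(165,130)),('knob/camrear',(65,214),(65,105)),('pintip',(501,443),(298,394)),('hingepin',(470,218),(368,270))]: print(n,tri([ray(T,t(*a)),ray(S,s(*b))]))
print('bystanders loupe',onz(T,(419,252),15),'petri',onz(T,(432,200),8),'twz',onz(T,(254,293),5))
import bench
E
```

```text
pinbase [491.1  -4.   80. ]
pintip [453.5  -6.6  80. ]
lip [569.5  31.9  46. ]
lipL [584.7  40.   46. ]
lipR [553.9  20.6  46. ]
c1 [649.1  17.7  85. ]
c2 [ 659.2 -105.6   85. ]
c3 [ 505.4 -123.6   85. ]
c4 [490.3   8.7  85. ]
foot [554.6 192.4   8. ]
lens [562.9 145.3 145. ]
bodyrear [558.6 216.4 155. ]
Scene foot [557.  191.1   6. ] pintip [458.1  -8.6  80. ] pinbase [482.9 -11.4  80. ]
lens [562.8 142.9 152.3]
knob/camrear [560.9 214.6 150.5]
pintip [454.2  -7.8  80.9]
hingepin [573.3  10.8  86.5]
bystanders loupe [ 451.6 -244.1   15. ] petri [ 592.5 -278.     8. ] twz [331.6 190.7   5. ]
```

Next I move to a spot in front of the case and pitch the tool up towards horizontal. From there the wrist camera can see the hasp and the bench camera.

Careful with the scale: shifts go in shares of 50 mm. That gives: 31 mm is 0.62, 26 mm is 0.52.

```bash
python3 -m creep '[[0,0.62,0.52,-0.07,0,0,0],[0,0.62,0.52,-0.07,0,0,0],[0,0.62,0.52,-0.07,0,0,0],[0,0.62,0.52,-0.07,0,0,0],[0,0.62,0.52,-0.07,0,0,0],[0,0.62,0.52,-0.07,0,0,0],[0,0.62,0.52,-0.07,0,0,0],[0,0.62,0.52,-0.07,0,0,0],[0,0.62,0.52,-0.07,0,0,0],[0,0.62,0.52,-0.07,0,0,0],[0,0,0,0,0,0.15,0],[0,0,0,0,0,0.15,0],[0,0,0,0,0,0.15,0],[0,0,0,0,0,0.15,0],[0,0,0,0,0,0.15,0],[0,0,0,0,0,0,0]]'
python3 - <<'E'
from look import *
f=snap('wrist','w1'); print(bot.observe()['joints'])
E
```

```text
clock: 1.7
tool_pos: [398.6, 138.1, 226.0]
tcp_rot: [0.079, 0.911, -0.187, 0.358]
ft_force: [0.1, 0.8, -0.4]
width: -0.004
finger_force: 0.0
[ 1.424225   -0.23843646 -0.82311394  0.74368006 -1.31409523 -0.57953645]
```

View pics/w1.png

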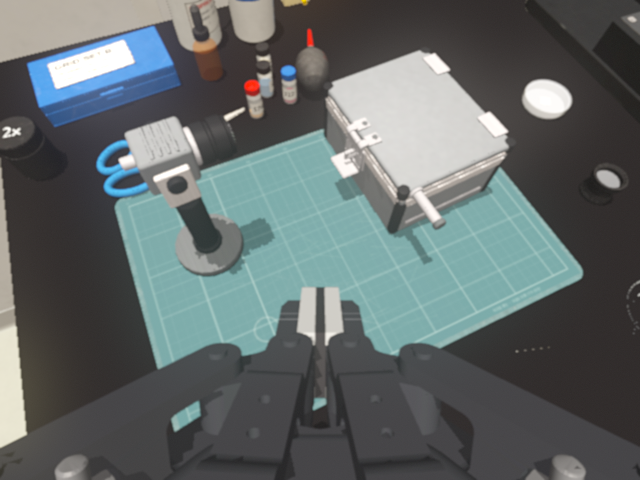

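The wrist view shows the lip at (346,163), the hasp knuckle at (362,133), the pin tip at (437,222), the lens front at about (229,138), and the foot at (209,245). I'll zoom on the head and the hasp.

```bash
python3 - <<'E'
import cv2,numpy as np
a=cv2.imread('pics/w1.png'); A=a[100:250,110:260]; B=a[110:240,310:460]
o=np.zeros((600,800,3),np.uint8)
o[:,:400]=0; o[:400,:400]=cv2.resize(A,(400,400),interpolation=cv2.INTER_CUBIC)
o[:347,400:]=cv2.resize(B,(400,347),interpolation=cv2.INTER_CUBIC)
cv2.imwrite('pics/wz.png',o[:400])
E
```

```text
(no output)
```

View pics/wz.png

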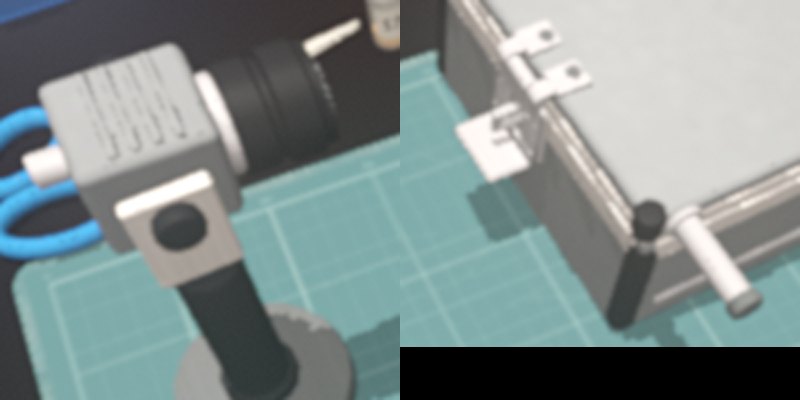

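```bash
cat > m1.py <<'E'
from geo import *
np.set_printoptions(precision=1,suppress=True)
T=cam('top0');S=cam('scene0');W=cam('w1')
t=lambda u,v:(225+u/4.8,155+v/4.8)
s=lambda u,v:(245+u/4,155+v/4)
a=lambda u,v:(110+u/2.667,100+v/2.667)
b=lambda u,v:(310+(u-400)/2.667,110+v/2.667)
rT=lambda *p:ray(T,t(*p));rS=lambda *p:ray(S,s(*p));rA=lambda *p:ray(W,a(*p));rB=lambda *p:ray(W,b(*p))
if __name__=='__main__':
    print('wristcam',ray(W,(320,240)))
    print('lens WT',tri([rT(208,212),rA(320,92)]),'WS',tri([rS(165,130),rA(320,92)]),'all',tri([rT(208,212),rS(165,130),rA(320,92)]))
    print('knob',tri([rT(48,214),rA(30,166)]))
    print('foot W',onz(W,(209,245),5))
    print('pintip',tri([rT(501,443),rB(745,303)]),'z80',onz(W,b(745,303),80),'pinbase',onz(W,b(690,217),80))
    print('lip corners z48',[onz(W,b(*p),48) for p in[(460,128),(495,180),(530,152)]])
    print('lid top corners z?',[onz(W,p,84) for p in[(327,93),(395,222),(510,147),(424,56)]])
    for yaw in(3,4,5,6):
        y=np.radians(yaw);h=np.array([np.sin(y),-np.cos(y),0])
        o=[]
        for r,p,q in[(rA,(80,182),(222,126)),(rA,(243,172),(330,142)),(rA,(205,72),(290,40)),(rA,(45,88),(178,44)),(rS,(75,68),(130,82)) ]:
            n=np.cross(r(*p)[1],r(*q)[1]); o.append(np.degrees(np.arctan2(h@n,n[2])))
        print(yaw,(np.array(o)+90)%180-90)
E
python3 m1.py
```

```text
wristcam (array([332.4, 168.7, 404. ]), array([ 0.4, -0.2, -0.9]))
lens WT [561.6 144.3 153.6] WS [566.5 143.5 149.4] all [563.2 143.4 151.8]
knob [556.8 224.4 164.9]
foot W [558.2 197.7   5. ]
pintip [454.   -6.3  80.5] z80 [454.8  -6.2  80. ] pinbase [492.8  -6.4  80. ]
lip corners z48 [array([583.4,  41.4,  48. ]), array([554.4,  39.2,  48. ]), array([561.3,  20.3,  48. ])]
lid top corners z? [array([640.1,  23.9,  84. ]), array([470.4,  31.9,  84. ]), array([ 501.4, -114.9,   84. ]), array([ 650.5, -102.2,   84. ])]
3 [-2.6  1.9 -2.1  0.5  0.5]
4 [-1.5  3.1 -1.1  1.5  1.1]
5 [-0.4  4.2 -0.1  2.4  1.8]
6 [0.7 5.4 0.9 3.3 2.5]
```

```bash
python3 -m creep '[[0,0,0,0,0,0.14,0],[0,0,0,0,0,0.14,0],[0,0,0,0,0,0.14,0],[0,-0.72,0,0.32,0,0,0],[0,-0.72,0,0.32,0,0,0],[0,0,0,0,0,0,0],[0,0,0,0,0,0,0]]'
python3 - <<'E'
from look import *
import numpy as np
f=snap('wrist','w2'); print(bot.observe()['joints'])
from geo import *
print([proj(f,np.array(p)) for p in[(563,143,152),(556,195,5),(556,195,155),(569,32,46)]])
a=f['frame'][:,:,::-1]; u,v=proj(f,np.array((560,180,140))).astype(int); x0,y0=max(0,u-130),max(0,v-100)
A=a[y0:y0+200,x0:x0+260]; print(x0,y0,A.shape,f['fx'])
cv2.imwrite('pics/w2z.png',cv2.resize(A,None,fx=3,fy=3,interpolation=cv2.INTER_CUBIC))
E
```

```text
clock: 2.45
tool_pos: [397.3, 168.8, 172.3]
tcp_rot: [0.127, 0.82, -0.182, 0.528]
ft_force: [-0.1, -0.3, 0.1]
width: 0.004
finger_force: 0.0
[ 1.62711223  0.11932618 -1.08582288  0.95603033 -1.34477268 -1.22998562]
[array([259.11142355, 148.77683161]), array([223.06043784, 298.46188591]), array([195.1131005 , 162.87993849]), array([364.12234867, 215.84797972])]
86 73 (200, 260, 3) 408.8316165642192
```

View pics/w2z.png

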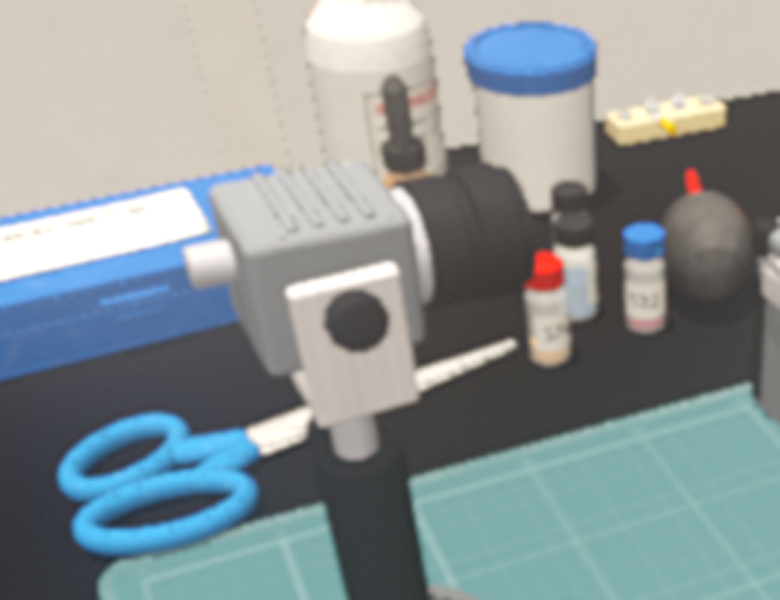

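The zoomed wrist view shows the bench camera nearly side-on. The tilt knob is at (357,320), the body's top edge runs from (242,257) to (408,222), the barrel's lower edge from (432,306) to (525,288), and the upper edge from (400,186) to (503,168).

```bash
cat > m2.py <<'E'
from m1 import *
V=cam('w2'); c=lambda u,v:(86+u/3,73+v/3); rV=lambda *p:ray(V,c(*p))
print('cam',ray(V,(320,240))[0])
print('lens',tri([rT(208,212),rS(165,130),rA(320,92),rV(527,229)]), tri([rA(320,92),rV(527,229)]))
print('knob',tri([rA(181,227),rV(357,320)]),tri([rS(66,132),rV(357,320)]))
print('conn tip',tri([rT(45,214),rV(190,266)]),tri([rA(27,167),rV(190,266)]))
print('footW', onz(W,(209,245),5))
for yaw in(3,4,5,6):
    y=np.radians(yaw);h=np.array([np.sin(y),-np.cos(y),0]);o=[]
    for r,p,q in[(rV,(242,257),(408,222)),(rV,(432,306),(525,288)),(rV,(400,186),(503,168)),(rV,(214,187),(350,163)),(rV,(287,293),(396,263)),(rV,(316,424),(418,399)),(rA,(117,210),(210,173)),(rA,(165,286),(243,256))]:
        n=np.cross(r(*p)[1],r(*q)[1]); o.append(np.degrees(np.arctan(h@n/n[2])))
    print(yaw,np.array(o))
E
python3 m2.py
```

```text
cam [275.6 229.3 308.7]
lens [562.6 142.8 152.1] [561.2 142.9 152.9]
knob [529.  193.9 155.5] [534.7 193.2 151.9]
conn tip [557.2 225.4 162.4] [559.3 226.2 161.8]
footW [558.2 197.7   5. ]
3 [ 0.7  3.6  2.1  1.4 -2.4  2.2 -2.4  0.1]
4 [ 1.2  4.2  2.6  1.9 -1.9  2.9 -1.2  1.5]
5 [ 1.7  4.8  3.1  2.3 -1.3  3.6 -0.   2.8]
6 [ 2.3  5.3  3.5  2.8 -0.7  4.3  1.1  4.2]
```

```bash
cat > m3.py <<'E'
from m1 import *
import cv2
for tag,box in[('w2',(140,110,280,190)),('w1',(115,105,245,210))]:
    f=cam(tag); g=cv2.cvtColor(f['frame'],cv2.COLOR_RGB2GRAY)
    L=cv2.createLineSegmentDetector().detect(g)[0][:,0]
    y=np.radians(4.8);h=np.array([np.sin(y),-np.cos(y),0])
    print(tag,'head')
    for l in L:
        m=(l[:2]+l[2:])/2; ln=np.hypot(*(l[2:]-l[:2]))
        n=np.cross(ray(f,l[:2])[1],ray(f,l[2:])[1])
        if ln>17 and box[0]<m[0]<box[2] and box[1]<m[1]<box[3]:
            T_=np.degrees(np.arctan(h@n/n[2]))
            if abs(T_)<14: print(l,'tilt %.1f'%T_)
    print('case yaw')
    for l in L:
        m=(l[:2]+l[2:])/2; ln=np.hypot(*(l[2:]-l[:2]))
        if ln>45 and onz(f,m,75)[0]>480 and onz(f,m,75)[0]<690 and -140<onz(f,m,75)[1]<40:
            n=np.cross(ray(f,l[:2])[1],ray(f,l[2:])[1]); d=np.cross(n,[0,0,1]); print(l,'yaw %.2f'%((np.degrees(np.arctan2(d[1],d[0]))+45)%90-45))
E
python3 m3.py
```

```text
w2 head
[184.2 172.5 215.8 165.3] tilt 1.5
[215.9 159.1 182.  167.4] tilt 0.4
[169.  157.3 220.7 147.1] tilt 2.4
case yaw
[403.8 129.6 344.8 144.9] yaw 3.83
[491.3 161.7 449.  137.8] yaw 4.64
[421.  220.2 383.8 189.8] yaw 3.86
[518.3 192.3 450.4 218.8] yaw 4.07
[448.7 214.6 522.6 186.7] yaw 3.73
[380.9 197.8 422.2 232.7] yaw 3.89
[464.2 222.7 518.3 201.1] yaw 3.93
[464.7 229.  509.8 210.5] yaw 4.04
[382.8 207.3 418.1 238.1] yaw 3.67
[454.4 220.6 518.1 195.5] yaw 3.98
w1 head
[242.7 106.4 221.3 115.8] tilt -4.4
[226.1 120.5 245.2 109.8] tilt -11.5
[156.6 181.2 187.1 170. ] tilt 2.3
[184.9 163.2 152.4 175.8] tilt 0.4
[172.3 115.7 123.5 131.8] tilt 2.3
[173.7 207.1 199.8 196.6] tilt 1.1
[108.9 152.2 126.1 144.1] tilt -6.8
[140.7 168.4 188.5 151.8] tilt 2.9
[112.8 179.9 140.5 168.9] tilt -0.7
[160.2 193.3 129.3 204.3] tilt 3.8
[149.8 190.5 132.8 197.4] tilt -0.5
[ 55.5 126.4 179.1  84.8] tilt 0.6
[131.7 206.5 162.  196.1] tilt 5.3
[214.2 177.8 246.7 166.4] tilt 4.8
[244.3 164.1 213.  175.1] tilt 4.4
case yaw
[419.8  49.2 332.   81.1] yaw 3.94
[484.3 111.9 446.9  71.9] yaw 4.17
[419.8 185.4 506.3 146.8] yaw 3.78
[427.8 195.1 485.7 168.1] yaw 4.28
[369.2 145.8 397.2 184.2] yaw 4.19
```

```bash
cat > go.py <<'E'
from bench import bot
import numpy as np,sys
from scipy.spatial.transform import Rotation as Ro
np.set_printoptions(precision=1,suppress=True)
def go(p,pitch=None,yaw=None):
    o=bot.observe();q=np.array(o['tcp_rot']);R=Ro.from_quat(q[[1,2,3,0]]);M=R.as_matrix()
    print('tcp',np.array(o['tool_pos']),'z',M[:,2].round(3),'x',M[:,0].round(3),'pitchdown %.1f yaw %.1f'%(np.degrees(np.arcsin(-M[2,2])),np.degrees(np.arctan2(M[1,2],M[0,2]))))
    print('tool delta',M.T@(np.array(p)-o['tool_pos']))
    if pitch is not None:
        a,b=np.radians([pitch,yaw]); z=np.array([np.cos(a)*np.cos(b),np.cos(a)*np.sin(b),-np.sin(a)]);x=np.array([np.sin(a)*np.cos(b),np.sin(a)*np.sin(b),np.cos(a)])
        N=np.c_[x,np.cross(z,x),z]; print('rotvec',Ro.from_matrix(M.T@N).as_rotvec().round(3),'delta after turn',N.T@(np.array(p)-o['tool_pos']))
    return o
if __name__=='__main__':
    v=[float(a) for a in sys.argv[1:]]; o=go(v[:3],*v[3:]); print(o['joints'].round(2),o['ft_force'],o['width'])
E
python3 go.py 480 140 60 25 -22
```

```text
tcp [397.3 168.5 172.6] z [ 0.8 -0.4 -0.4] x [ 0.4 -0.2  0.9] pitchdown 24.2 yaw -26.0
tool delta [-66.9 -11.5 125.4]
rotvec [ 0.1 -0.  -0. ] delta after turn [-65.1  -4.5 126.8]
[ 1.6  0.1 -1.1  1.  -1.3 -1.2] [-0.5 -0.5  0.3] -0.004059879214210774
```

In the tool's units: 35 mm is 0.7, 28 mm is 0.56.

```bash
python3 -m creep '[[0,0,-0.04,0.7,0,0,0],[0,0,-0.06,0.7,0,0,0],[0,-0.44,-0.06,0.56,0,0,0],[0,-0.44,-0.06,0.56,0,0,0],[0,-0.44,0,0,0,0,0],[0,0,0,0,0,0,0],[0,0,0,0,0,0,0]]'
python3 - <<'E'
from look import *
import numpy as np
f=snap('wrist','w3'); print(bot.observe()['joints'])
from geo import *
print(ray(f,(320,240))[0],proj(f,np.array((560,175,150))))
u,v=proj(f,np.array((560,180,130))).astype(int); x0,y0=max(0,u-130),max(0,v-100)
A=f['frame'][y0:y0+200,x0:x0+260,::-1]; print(x0,y0)
cv2.imwrite('pics/w3z.png',cv2.resize(A,None,fx=3,fy=3,interpolation=cv2.INTER_CUBIC))
E
```

```text
clock: 3.2
tool_pos: [488.5, 175.0, 79.3]
tcp_rot: [0.141, 0.821, -0.194, 0.518]
ft_force: [0.1, 0.2, 0.4]
width: 0.001
finger_force: 0.0
[ 1.16952598  0.38257399 -1.08765624  1.42889598 -1.14642837 -1.42822387]
[371.83838096 240.80426773 217.64660187] [253.70507075  71.35201479]
117 13
```

View pics/w3z.png

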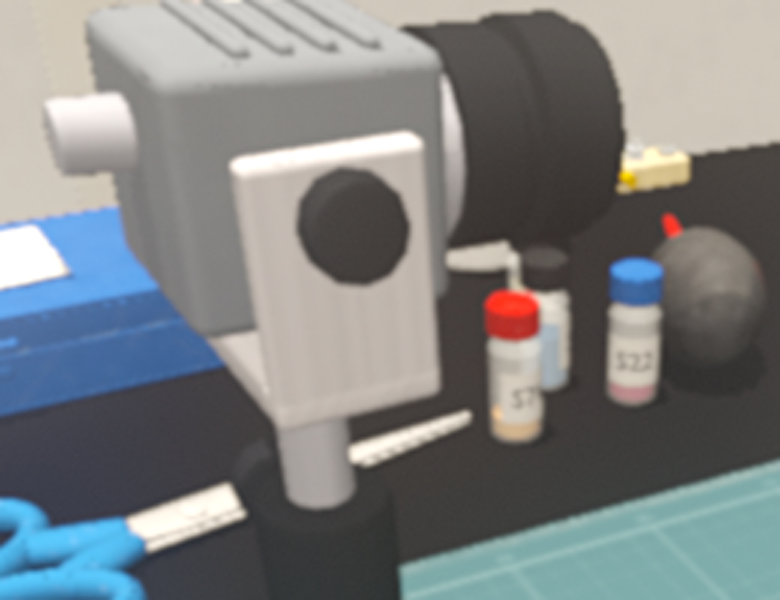

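```bash
cat > m4.py <<'E'
from m1 import *
import cv2
f=cam('w3'); g=cv2.cvtColor(f['frame'],cv2.COLOR_RGB2GRAY)
L=cv2.createLineSegmentDetector().detect(g)[0][:,0]
for l in L:
    m=(l[:2]+l[2:])/2; ln=np.hypot(*(l[2:]-l[:2]))
    if ln<22 or not(125<m[0]<330 and 8<m[1]<200): continue
    n=np.cross(ray(f,l[:2])[1],ray(f,l[2:])[1]); o=[]
    for yaw in(3.2,3.95,4.7):
        y=np.radians(yaw);h=np.array([np.sin(y),-np.cos(y),0]); o.append(np.degrees(np.arctan(h@n/n[2])))
    print('zoom',((l-[117,13]*2)*3).round(0),'len %.0f tilt'%ln,np.array(o),'lean',(np.array(o)+180)%180-90)
C=lambda u,v:(117+u/3,13+v/3)
print('lens',tri([ray(f,C(585,128)),rT(208,212),rS(165,130)]),'knob',tri([ray(f,C(353,226)),rA(181,227)]))
E
python3 m4.py; python3 go.py 480 120 79
```

```text
zoom [133. 554. 195. 531.] len 22 tilt [-6.1 -5.6 -5. ] lean [83.9 84.4 85. ]
zoom [462. 409. 345. 445.] len 41 tilt [-3.3 -2.8 -2.4] lean [86.7 87.2 87.6]
zoom [223. 483. 118. 518.] len 37 tilt [-5.2 -4.8 -4.3] lean [84.8 85.2 85.7]
zoom [347. 468. 468. 422.] len 43 tilt [-7.  -6.5 -6. ] lean [83.  83.5 84. ]
zoom [466. 214. 452.  75.] len 47 tilt [86.9 86.8 86.8] lean [-3.1 -3.2 -3.2]
zoom [405. 129. 232. 156.] len 58 tilt [-0.3 -0.1  0.2] lean [ 89.7  89.9 -89.8]
zoom [601.  37. 626. 129.] len 32 tilt [69.9 69.8 69.7] lean [-20.1 -20.2 -20.3]
zoom [401.  24. 472.  20.] len 24 tilt [2.5 2.7 2.8] lean [-87.5 -87.3 -87.2]
zoom [480.  13. 551.   8.] len 24 tilt [2.  2.2 2.3] lean [-88.  -87.8 -87.7]
zoom [608. 308. 605. 391.] len 28 tilt [-89.4 -89.4 -89.4] lean [0.6 0.6 0.6]
zoom [269. 173. 406. 153.] len 46 tilt [0.4 0.7 0.9] lean [-89.6 -89.3 -89.1]
zoom [487. 341. 491. 431.] len 30 tilt [89.7 89.7 89.7] lean [-0.3 -0.3 -0.3]
zoom [780. 457. 401. 563.] len 131 tilt [1.5 2.  2.6] lean [-88.5 -88.  -87.4]
zoom [567. 379. 566. 293.] len 29 tilt [88.5 88.5 88.5] lean [-1.5 -1.5 -1.5]
z
[... 1124 characters left out ...]
-2. 228.  45.] len 27 tilt [40.5 40.5 40.5] lean [-49.5 -49.5 -49.5]
zoom [ 86.  23. 162.  93.] len 34 tilt [50.2 50.2 50.2] lean [-39.8 -39.8 -39.8]
zoom [161.  87. 424.  63.] len 88 tilt [1.8 2.  2.2] lean [-88.2 -88.  -87.8]
zoom [ 57. 127. 132. 143.] len 26 tilt [19.8 20.  20.1] lean [-70.2 -70.  -69.9]
zoom [637. 524. 517. 558.] len 42 tilt [1.8 2.3 2.9] lean [-88.2 -87.7 -87.1]
zoom [524. 566. 652. 529.] len 44 tilt [1.9 2.5 3.1] lean [-88.1 -87.5 -86.9]
lens [562.8 142.8 152.5] knob [529.1 194.  155.5]
tcp [488.4 175.2  79.5] z [ 0.8 -0.4 -0.4] x [ 0.4 -0.2  0.9] pitchdown 25.0 yaw -28.5
tool delta [ 5.8 52.8 17.4]
[ 1.2  0.4 -1.1  1.4 -1.1 -1.4] [-0.7 -0.4 -0.9] 0.0021264690342188432
```

```bash
cat > m5.py <<'E'
from m1 import *
f3=cam('w3');f2=cam('w2')
y=np.radians(3.95);h=np.array([np.sin(y),-np.cos(y),0]);ex=np.array([np.cos(y),np.sin(y),0])
ax=np.array([529.1,194,155.5])+ex*29; ax[2]=155
print('axis',ax)
for nm,f,kn,ln in[('w3',f3,(117+353/3,13+226/3),(117+563/3,13+127/3)),('w2',f2,(86+357/3,73+320/3),(86+522/3,73+229/3)),('w1',W,a(181,227),a(316,92)),('scene',S,s(66,132),s(165,130)),]:
    off=np.array(kn)-proj(f,ax-ex*29); r=[]
    for t in(0,2,4,6):
        T_=np.radians(t); e=ax+53*(h*np.cos(T_)-np.array([0,0,np.sin(T_)])); r.append(np.r_[proj(f,e)+off-ln])
    print(nm,'knoboff',off,'eye residual t=0,2,4,6',np.array(r).round(1).tolist())
for p,q in[((163,98),(210,328)),((150,88),(203,332)),((438,80),(446,288)),((500,225),(470,20))]:
    n=np.cross(ray(f3,(117+p[0]/3,13+p[1]/3))[1],ray(f3,(117+q[0]/3,13+q[1]/3))[1]); print('vert lean',(np.degrees(np.arctan(h@n/n[2]))+180)%180-90)
E
python3 m5.py
```

```text
axis [558. 196. 155.]
w3 knoboff [-0.7 -1.5] eye residual t=0,2,4,6 [[7.1, -5.6], [7.0, -1.6], [6.8, 2.2], [6.5, 6.1]]
w2 knoboff [-0.2 -0.6] eye residual t=0,2,4,6 [[-0.9, -3.9], [-0.8, -1.7], [-0.7, 0.4], [-0.7, 2.5]]
w1 knoboff [ 0.  -0.3] eye residual t=0,2,4,6 [[2.5, -2.0], [2.9, -0.4], [3.2, 1.3], [3.5, 2.9]]
scene knoboff [1.6 0.2] eye residual t=0,2,4,6 [[0.5, -0.6], [0.5, 0.1], [0.5, 0.7], [0.4, 1.4]]
vert lean -0.5220729783904403
vert lean -0.9579352612356047
vert lean 1.2625206655623344
vert lean -7.323104256376382
```

Hasp plan: tilt of the bench camera is about 2.3°. I pitch the tool to about 57° down, slip the closed fingertip under the lip from the robot side, then lift.

Careful with the scale: shifts go in shares of 50 mm. That gives: 20 mm is 0.4.

```bash
python3 -m creep '[[0,0,0.4,0,0,0,0],[0,0,0.4,0,0,-0.14,0],[0,0,0.4,0,0,-0.14,0],[0,0,0.4,0,0,-0.14,0],[0,0,0.4,0,0,-0.14,0],[0,0,0,0,0,0,0],[0,0,0,0,0,0,0]]'; python3 go.py 523 70 40 57 -28
```

```text
clock: 3.95
tool_pos: [448.6, 101.7, 87.0]
tcp_rot: [0.092, 0.926, -0.231, 0.286]
ft_force: [-0.1, -0.2, 0.4]
width: 0.002
finger_force: 0.0
tcp [448.6 101.7  87. ] z [ 0.5 -0.3 -0.8] x [ 0.7 -0.4  0.6] pitchdown 55.1 yaw -31.8
tool delta [39.3 -9.6 84.3]
rotvec [ 0. -0.  0.] delta after turn [42.  -6.9 83.3]
[ 1.  -0.  -1.   0.9 -0.8 -0.6] [-0.1 -0.2  0.4] 0.002475744364679755
```

```bash
python3 -m creep '[[0,0.2,-0.04,0.42,0,0,0],[0,0.2,-0.04,0.42,0,0,0],[0,0.2,-0.06,0.42,0,0,0],[0,0.2,-0.04,0.42,0,0,0],[0,0,0,0,0,0,0],[0,0,0,0,0,0,0]]'; python3 go.py 523 70 16; python3 go.py 560 50 16
```

```text
clock: 4.55
tool_pos: [521.9, 68.1, 38.0]
tcp_rot: [0.095, 0.926, -0.23, 0.284]
ft_force: [-0.6, 0.4, -0.2]
width: 0.001
finger_force: 0.0
tcp [521.9  68.1  38. ] z [ 0.5 -0.3 -0.8] x [ 0.7 -0.4  0.6] pitchdown 55.1 yaw -32.4
tool delta [-12.4  -3.2  18. ]
[ 0.7  0.1 -1.   1.3 -0.6 -0.7] [-0.6  0.4 -0.2] 0.000925912037966046
tcp [521.9  68.1  38. ] z [ 0.5 -0.3 -0.8] x [ 0.7 -0.4  0.6] pitchdown 55.1 yaw -32.4
tool delta [22.1 -3.4 42. ]
[ 0.7  0.1 -1.   1.3 -0.6 -0.7] [-0.6  0.4 -0.2] 0.000925912037966046
```

In the tool's units: 9 mm is 0.18, 8 mm is 0.16.

```bash
python3 -m creep '[[0,-0.12,-0.04,0.18,0,0,0],[0,-0.12,-0.04,0.18,0,0,0],[0,0.18,0,0.12,0,0,0],[0,0.18,0,0.12,0,0,0],[0,0.18,0,0.12,0,0,0],[0,0.16,0,0.12,0,0,0],[0,0,0,0,0,0,0],[0,0,0,0,0,0,0]]'
python3 - <<'E'
from look import *
f=snap('wrist','w4')
E
python3 go.py 560 50 100
```

```text
clock: 5.35
tool_pos: [561.3, 51.2, 17.2]
tcp_rot: [0.094, 0.926, -0.23, 0.285]
ft_force: [-0.6, 0.3, 0.2]
width: -0.001
finger_force: 0.0
tcp [561.2  51.2  17.2] z [ 0.5 -0.3 -0.8] x [ 0.7 -0.4  0.6] pitchdown 55.1 yaw -32.2
tool delta [ 46.8   5.2 -68.1]
[ 0.5  0.2 -1.   1.5 -0.5 -0.8] [-0.  -0.4 -0.4] 0.0021444078168089114
```

View pics/w4.png

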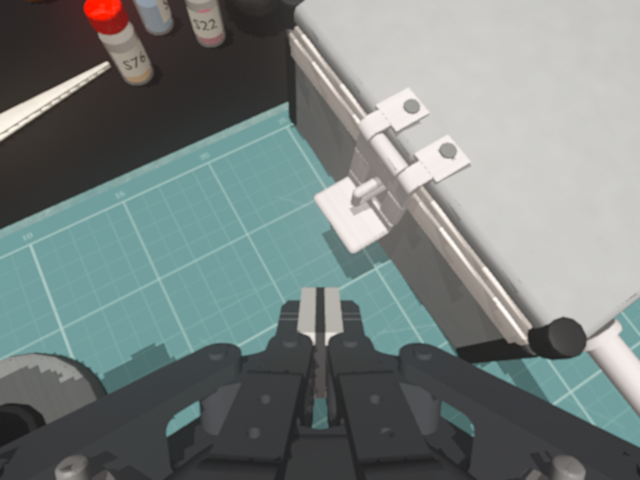

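The wrist view shows the lip with its near outer corner at (352,250), far outer at (317,195) and near inner at (388,232), and the fingertip at (320,290). I'll check those against the TCP.

```bash
python3 - <<'E'
from geo import *
np.set_printoptions(precision=1,suppress=True)
f=cam('w4')
for p in[(352,250),(317,195),(388,232)]: print(onz(f,p,48),onz(f,p,44))
print('tip px at z24',onz(f,(320,288),24),'TCP proj',proj(f,np.array([561.2,51.2,17.2])))
print('hasp pin',onz(f,(385,150),86),'staple end',onz(f,(357,200),62))
E
```

```text
[557.4  40.   48. ] [558.2  39.   44. ]
[585.  41.  48.] [586.6  39.9  44. ]
[557.1  23.2  48. ] [558.   21.7  44. ]
tip px at z24 [553.8  55.4  24. ] TCP proj [319.7 273.2]
hasp pin [574.1  22.8  86. ] staple end [570.7  32.   62. ]
```

The fingertip is about 15 mm short of the lip, so I move further in and then lift.

```bash
python3 -m creep '[[0,0.15,0.028,0.104,0,0,0],[0,0.15,0.028,0.104,0,0,0],[0,0,0,0,0,0,0],[0,0.092,0,-0.132,0,0,0],[0,0.092,0,-0.132,0,0,0],[0,0.092,0,-0.132,0,0,0],[0,0.092,0,-0.132,0,0,0],[0,0.092,0,-0.132,0,0,0],[0,0.092,0,-0.132,0,0,0],[0,0,0,0,0,0,0]]'
python3 - <<'E'
from look import *
f=snap('wrist','w5')
E
python3 go.py 575 39 110
```

```text
clock: 6.4
tool_pos: [577.9, 41.8, 66.5]
tcp_rot: [0.093, 0.926, -0.23, 0.285]
ft_force: [-0.3, -0.0, -0.1]
width: 0.003
finger_force: 0.0
tcp [577.6  41.6  65.8] z [ 0.5 -0.3 -0.8] x [ 0.7 -0.4  0.6] pitchdown 55.1 yaw -32.1
tool delta [ 24.3   5.4 -36.6]
[ 0.5  0.2 -0.9  1.2 -0.6 -0.5] [-0.3 -0.2  0. ] -0.002192464344208094
```

View pics/w5.png

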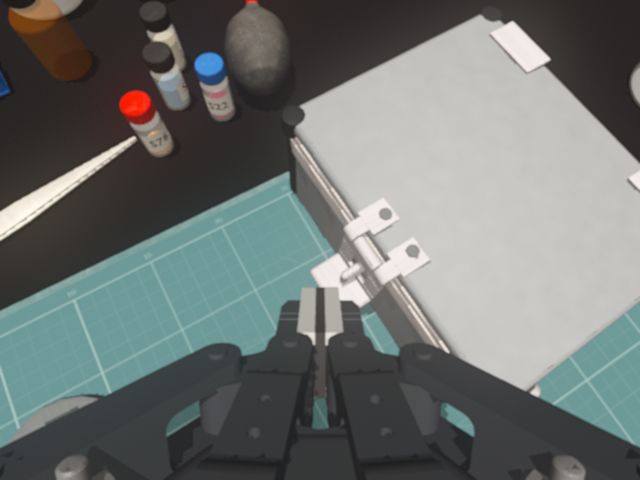

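The view shows the lip still out at (325,270) beside the fingertip at (320,290). I'll check whether the hasp moved.

```bash
python3 - <<'E'
from geo import *
np.set_printoptions(precision=1,suppress=True)
f=cam('w5')
for n,X in dict(lipfarout=(586,40.5,46),lipnearout=(558,39.5,46),lipnearin=(557.5,22,46),tcp=(577.8,41.7,66.3),pintip=(454,-6.5,80)).items(): print(n,proj(f,np.array(X,float)))
c,d=ray(f,(320,240));print(c,d, np.linalg.norm(c-[577.8,41.7,66.3]))
c,d=ray(f,(320,289));X=np.array([577.8,41.7,66.3]);print('closest pt on tip ray to TCP',c+d*((X-c)@d))
# hasp swing: pin at (.,22?,86)
y=np.radians(3.95)
for a in(0,.2,.4,.6):
    q=[]
    for r,o in((40,1),(40,19)):
        dy=r*np.sin(a)+o*np.cos(a); dz=-r*np.cos(a)+o*np.sin(a)
        q.append(proj(f,np.array([586-np.sin(y)*dy,21.5+dy,86+dz])))
    print(a,q)
E
```

```text
lipfarout [312.9 268.1]
lipnearout [341.  314.8]
lipnearin [371.1 299.3]
tcp [320.  273.2]
pintip [589.9 487.1]
[540.4  70.8 252.9] [ 0.3 -0.2 -0.9] 192.472443252855
closest pt on tip ray to TCP [571.5  45.1  64.8]
0 [array([342.8, 252.8]), array([314.1, 270.3])]
0.2 [array([330.4, 259.9]), array([301.7, 275.7])]
0.4 [array([318.4, 266. ]), array([290.3, 279.7])]
0.6 [array([307., 271.]), array([280.4, 282. ])]
```

The tip slid by outside the lip, so nothing moved. A surer way is to point the tool straight down and grip the lip across its 30 mm width, with the pads on its two ends, then swing it out along its arc.

```bash
python3 go.py 572 62 150 90 -86
```

```text
tcp [577.6  41.6  65.8] z [ 0.5 -0.3 -0.8] x [ 0.7 -0.4  0.6] pitchdown 55.1 yaw -32.1
tool delta [ 36.4 -11.7 -77.9]
rotvec [-0.3 -0.6  1. ] delta after turn [-20.7   4.1 -84.2]
[ 0.5  0.2 -0.9  1.2 -0.6 -0.5] [-0.3 -0.2  0. ] -0.002192464344208094
```

In the tool's units: -19.5 mm is -0.39, 9 mm is 0.18.

```bash
python3 -m creep '[[0,0.18,-0.06,-0.39,0,0,0],[0,0.18,-0.06,-0.39,0,0,0],[0,0.18,-0.06,-0.39,0,0,0],[0,0.18,-0.06,-0.39,0,0,0],[0.55,0,0,0,0,-0.15,0],[0.55,0,0,0,0,-0.15,0],[0.55,0,0,0,0,-0.15,0],[0.55,0,0,0,0,-0.15,0],[0.55,0,0,0,0,0,0.134],[0.55,0,0,0,0,0,0.134],[0.55,0,0,0,0,0,0.134],[0.55,0,0,0,0,0,0.134],[0.55,0,0,0,0,0,0.134],[0.55,0,0,0,0,0,0.134],[0.55,0,0,0,0,0,0.134],[0.55,0,0,0,0,0,0]]' 20; sed -i 's/precision=1/precision=3/' go.py; python3 go.py 572 37 21 90 -86
```

```text
clock: 8.05
tool_pos: [573.2, 55.5, 150.1]
tcp_rot: [0.018, 0.747, -0.663, 0.045]
ft_force: [0.4, 0.3, -0.4]
width: 0.549
finger_force: 0.0
tcp [573.161  55.461 150.062] z [ 0.044 -0.086 -0.995] x [ 0.118 -0.989  0.09 ] pitchdown 84.5 yaw -62.9
tool delta [  6.464   7.674 129.994]
rotvec [-0.036 -0.09   0.05 ] delta after turn [ 18.335   2.446 129.062]
[ 0.44  0.3   0.01  0.1  -1.28 -0.34] [ 0.443  0.324 -0.372] 0.5489555143882939
```

In the tool's units: 4.6 mm is 0.092, 0.6 mm is 0.012.

```bash
python3 -m creep '[[0.55,0,0,0,-0.036,-0.09,0.05],[0.55,0.092,0.012,0.6,0,0,0],[0.55,0.092,0.012,0.5,0,0,0],[0.55,0.092,0.012,0.5,0,0,0],[0.55,0.092,0.012,0.5,0,0,0],[0.55,0,0,0.24,0,0,0],[0.55,0,0,0.22,0,0,0],[0.55,0,0,0,0,0,0]]' 20; python3 go.py 572 37 21 90 -86
python3 - <<'E'
from look import *
f=snap('wrist','w6')
E
```

```text
clock: 8.85
tool_pos: [571.7, 37.9, 21.7]
tcp_rot: [0.0, 0.733, -0.681, -0.001]
ft_force: [-0.2, 0.2, 0.1]
width: 0.551
finger_force: 0.0
tcp [571.721  37.947  21.734] z [-0.002  0.001 -1.   ] x [ 0.074 -0.997 -0.001] pitchdown 89.9 yaw 146.1
tool delta [ 0.966 -0.209  0.732]
rotvec [0.001 0.001 0.004] delta after turn [ 0.964 -0.212  0.734]
[ 0.34  0.41 -0.13 -0.   -1.03 -0.26] [-0.187  0.24   0.085] 0.55109534455154
```

View pics/w6.png

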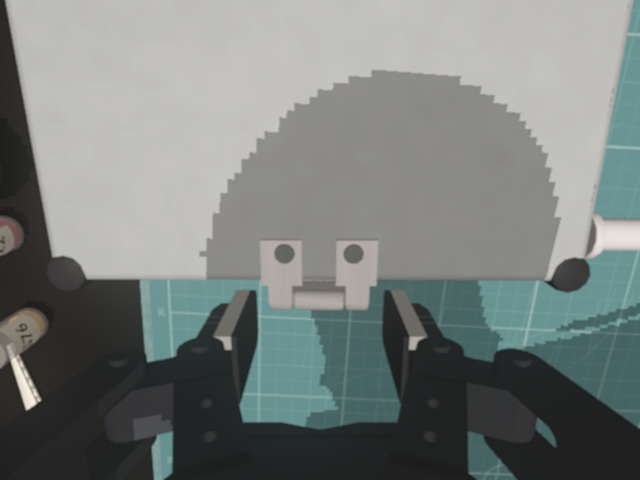

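The view shows the pads straddling the hasp hinge at (318,290), with the lid edge at row 279 and the pin at (620,235) on the right. The lip isn't visible, so I'll check by projection whether it should be. I count this as my eleventh picture, one over the limit of 10, so I won't view any more and will work from numbers only.

```bash
python3 - <<'E'
from geo import *
np.set_printoptions(precision=1,suppress=True)
f=cam('w6')
for n,X in dict(lipfarout=(586,40.5,46),lipnearout=(558,39.5,46),lipnearin=(557.5,22,46),tcp=(571.7,37.9,21.7),pintip=(454,-6.5,80)).items(): print(n,proj(f,np.array(X,float)))
print(ray(f,(320,240)))
for p in[(270,305),(370,305),(85,279),(550,279),(600,235)]: print(p,onz(f,p,86))
print(f['frame'][300:430:10,320].tolist())
E
```

```text
lipfarout [282.3 298.1]
lipnearout [350.3 300.5]
lipnearin [355.7 260.5]
tcp [317.6 273.5]
pintip [709.6 232.8]
(array([576.1, -30.5, 201. ]), array([-0. ,  0.3, -1. ]))
(270, 305) [587.1  24.7  86. ]
(370, 305) [556.5  22.5  86. ]
(85, 279) [642.9  20.3  86. ]
(550, 279) [503.3  10.   86. ]
(600, 235) [491.8  -4.7  86. ]
[[178, 171, 168], [97, 111, 109], [86, 112, 110], [74, 103, 101], [79, 111, 110], [108, 150, 148], [105, 148, 146], [104, 147, 146], [78, 112, 111], [104, 147, 146], [103, 146, 144], [107, 150, 148], [70, 101, 99]]
```

Consistent: the lip is hidden under the hinge knuckle. Closing on it.

```bash
python3 -m creep '[[0.3,0,0,0,0,0,0],[0.3,0,0,0,0,0,0],[0.2,0,0,0,0,0,0],[0.2,0,0,0,0,0,0],[0.2,0,0,0,0,0,0],[0.2,0,0,0,0,0,0]]' 20; python3 go.py 572 37 21
```

```text
clock: 9.5
tool_pos: [572.4, 38.1, 22.9]
tcp_rot: [-0.001, 0.732, -0.681, -0.0]
ft_force: [0.1, 0.2, 0.8]
width: 0.203
finger_force: 0.0
tcp [572.39   38.123  22.928] z [ 0.001  0.002 -1.   ] x [ 0.073 -0.997 -0.002] pitchdown 89.9 yaw 70.3
tool delta [1.095 0.472 1.926]
[ 0.34  0.41 -0.13 -0.   -1.03 -0.26] [0.106 0.208 0.816] 0.20275873614738585
```

In the tool's units: 2 mm is 0.04.

```bash
python3 -m creep '[[0.5,0,0,0,0,0,0],[0.5,0,0,0,0,0,0],[0.5,0,0,0,0,0,0],[0.5,0,0,0,0,0,0],[0.5,0.04,0,0,0,0,0],[0.5,0.04,0,0,0,0,0],[0.5,0.04,0,0,0,0,0],[0.5,0,0,0,0,0,0]]' 20;  python3 -m creep '[[0.2,0,0,0,0,0,0],[0.2,0,0,0,0,0,0],[0.2,0,0,0,0,0,0],[0.2,0,0,0,0,0,0],[0.2,0,0,0,0,0,0]]' 20; python3 - <<'E'
from look import *
f=snap('wrist','w7')
from geo import *
# tip shape: light pad pixels
import numpy as np
g=f['frame'].astype(int); 
for r in range(270,350,8): print(r,''.join('#' if g[r,c].min()>150 else ('t' if g[r,c,1]>g[r,c,0]+20 else '.') for c in range(190,450,4)))
E
```

```text
clock: 10.3
tool_pos: [572.8, 31.8, 22.8]
tcp_rot: [-0.001, 0.732, -0.681, -0.0]
ft_force: [0.5, -0.4, 0.5]
width: 0.502
finger_force: 0.0
clock: 10.8
tool_pos: [572.8, 32.0, 22.9]
tcp_rot: [-0.001, 0.732, -0.681, -0.0]
ft_force: [-1.0, -1.6, -0.2]
width: 0.342
finger_force: 19.8
270 ######.............###.....##........##.....###..................
278 ####...............####....##........##....####..................
286 ####...............##########........##########..................
294 ####...............##########........##########..................
302 tttttttttttttt......#######..........##########.....ttttttttttttt
310 ttttttttttttt........#####..............#####.........ttttttttttt
318 tttttttttttt.........#####.############.#####.........ttttttttttt
326 ttttttttttt............ttttttttt.......t...............tttttttttt
334 tttttttttt......###....ttttttttttttttttttt.....###......ttttttttt
342 ttttttt...........#....tttttttttttttttttttt....#...........tttttt
```

It gripped the lip at 29 mm with 20 N. Now I swing it along its arc.

In the tool's units: -8.9 mm is -0.178, -8.2 mm is -0.164.

```bash
python3 -m creep '[[0.2,-0.16,0,-0.088,0,0,0],[0.2,-0.136,0,-0.118,0,0,0],[0.2,-0.11,0,-0.146,0,0,0],[0.2,-0.076,0,-0.164,0,0,0],[0.2,-0.042,0,-0.178,0,0,0],[0.2,0,0,0,0,0,0]]' 30;python3 -m creep '[[0.2,0,0,-0.18,0,0,0],[0.2,0.034,0,-0.178,0,0,0],[0.2,0.072,0,-0.168,0,0,0],[0.2,0.1,0,-0.148,0,0,0],[0.2,0,0,0,0,0,0]]' 30;python3 - <<'E'
from look import *
snap('wrist','w8');snap('scene','s8')
E
```

```text
clock: 11.45
tool_pos: [572.2, 59.0, 59.6]
tcp_rot: [-0.002, 0.733, -0.681, 0.001]
ft_force: [-0.2, 0.3, -0.3]
width: 0.196
finger_force: 0.0
clock: 11.95
tool_pos: [572.5, 47.2, 92.8]
tcp_rot: [-0.002, 0.732, -0.681, 0.0]
ft_force: [0.4, -0.1, 0.2]
width: 0.199
finger_force: 0.0
```

```bash
cat > hasp.py <<'E'
from geo import *
import sys
np.set_printoptions(precision=0,suppress=True)
tag=sys.argv[1];r0,r1,c0,c1,st=map(int,sys.argv[2:7])
f=cam(tag);y=np.radians(3.95);ex=np.array([np.cos(y),np.sin(y),0]);ey=np.array([-np.sin(y),np.cos(y),0])
P=np.array([572,22.5,86.])
for a in(0,.3,.6,.9,1.2,1.6,2.):
    q=[]
    for s in(-15,15):
        for r,o in((40,1),(40,19)):
            q.append(proj(f,P+ex*s+ey*(r*np.sin(a)+o*np.cos(a))+np.array([0,0,-r*np.cos(a)+o*np.sin(a)])))
    print(a,'near root,tip / far root,tip',*q)
print('pin ends',proj(f,P-ex*12),proj(f,P+ex*12))
g=f['frame'].astype(int)
for r in range(r0,r1,st): print(r,''.join('#' if g[r,c].min()>150 else ('t' if g[r,c,1]>g[r,c,0]+15 else ('+' if g[r,c].min()>90 else '.')) for c in range(c0,c1,max(1,st//2))))
E
python3 hasp.py w8 270 420 190 450 6; python3 hasp.py s8 205 250 310 350 1
```

```text
0 near root,tip / far root,tip [349. 204.] [348. 235.] [296. 204.] [296. 235.]
0.3 near root,tip / far root,tip [349. 226.] [349. 257.] [296. 225.] [295. 257.]
0.6 near root,tip / far root,tip [349. 246.] [349. 278.] [295. 246.] [294. 278.]
0.9 near root,tip / far root,tip [350. 266.] [351. 296.] [295. 266.] [293. 295.]
1.2 near root,tip / far root,tip [351. 283.] [353. 309.] [293. 283.] [291. 308.]
1.6 near root,tip / far root,tip [353. 300.] [356. 316.] [291. 299.] [289. 315.]
2.0 near root,tip / far root,tip [356. 306.] [359. 307.] [289. 306.] [286. 306.]
pin ends [348. 219.] [297. 219.]
270 tttttt#tttttttttttttttttttttttttttttttttttttttttttttttttttttttttttttttttttttttttttttttt
276 tttttt#tttttttttttttttttttttttttttttttttttttttttttttttttttttttttttttttttttttttttttttttt
282 #ttttt#tttttttttttttttttttttttttttttttttttttttttttttttttttttttttttttttttttttttttttttttt
288 tttttt#ttttttttttttttttttttttt+++++.tttttttttttttttt.+++++ttttttttttttttttttttttttttttt
294 #ttttt#ttttttttttttttttttttttt++++..tttttttttttttttt.+++++ttttttttttttttttttttttttttttt
300 tttttt#tttttttttttttttttttttt+++++..tt
[... 3720 characters left out ...]
+++++++++++++++++++++++++
235 ttttttttttt+++++++++++++++++++++++++++++
236 ttttttttttttt+++++++++++++++++++++++++++
237 ttttttttttttttt+++++++++++++++++++++++.+
238 ttttttttttttttt+++++++++++++++++++++.++#
239 ttttttttttttt....+++++++++++++++++.++###
240 ttttttttttt.....+#+.+++++++.++++.++#####
241 ttttttttttt....+###+++##++#++++++#######
242 ttttttttttt...+#########################
243 ttttttttttt...+#########################
244 ttttttttttt...####++++++################
245 ttttttttttt..+####++...++++#############
246 ttttttttttt.+####++++++...+++++#########
247 tttttttttttt####++++++++++....+++++#####
248 ttttttttttt#####++#++++#+++##+....+++++#
249 tttttttttt+####++##++##++++##+++++....++
```

```bash
python3 hasp.py scene0 224 242 310 350 1|tail -18; python3 hasp.py w8 180 276 270 380 6 | tail -16; python3 go.py 573 32 20
```

```text
224 tttttttttttttttt....####################
225 ttttttttttttttttttt+#######+############
226 tttttttttttttttttttt+++#####++##########
227 ttttttttttttttttttt#+.+#####+###########
228 ttttttttttttttttttt#++#####+############
229 ttttttttttttttttttt++###################
230 tttttttttttttttttt#++###################
231 ttttttttttttttttt#######################
232 tttttttttttttttt########################
233 ttttttttttttttt#########################
234 ttttttttttttttt#########################
235 tttttttttttttt##########################
236 ttttttttttttt###########################
237 ttttttttttttt+##########################
238 tttttttttttttt+#########################
239 ttttttttttttt..+########################
240 ttttttttttt.....########################
241 ttttttttttt....+########################
180 #########+++############++###########
186 ########++++###########++++##########
192 #####################################
198 #####################################
204 +++++#########+++++++#########+++++++
210 ttttttt#####tttt+##tttt######tttttttt
216 ttttttt######################tttttttt
222 ttttttt#####################+tttttttt
228 ttttttttt##################tttttttttt
234 ttttttttt##################tttttttttt
240 ttttttttt#################+tttttttttt
246 ttttttttt#################+tttttttttt
252 ttttttttt+################ttttttttttt
258 tt#t###tttttttttttttttttttttttttttttt
264 ttttttttttttttttttttttttttttttttttttt
270 ttttttttttttttttttttttttttttttttttttt
tcp [571.574  47.621  91.265] z [ 0.001  0.002 -1.   ] x [ 0.072 -0.997 -0.002] pitchdown 89.9 yaw 74.2
tool delta [15.823 -0.245 71.234]
[ 0.35  0.35 -0.02 -0.   -1.19 -0.28] [-0.587  1.678  0.003] 0.19820461244476967
```

The grip slipped with the hasp at about 0.28 rad. Evidence so far suggests the finger edges sit several mm outward of where I assumed, so I regrip deeper at y≈28 and swing again.

In the tool's units: 16 mm is 0.32, 5 mm is 0.1.

```bash
python3 -m creep '[[0.55,0.1,0,0,0,0,0],[0.55,0.1,0,0,0,0,0],[0.55,0.1,0,0,0,0,0],[0.55,0.1,0,0,0,0,0],[0.55,0,0,0.32,0,0,0],[0.55,0,0,0.32,0,0,0],[0.55,0,0,0.32,0,0,0],[0.55,0,0,0.32,0,0,0],[0.55,0,0,0,0,0,0],[0.55,0,0,0,0,0,0]]' 40;python3 -m creep '[[0.1,0,0,0,0,0,0],[0.1,0,0,0,0,0,0],[0.1,0,0,0,0,0,0],[0.1,0,0,0,0,0,0],[0.1,0,0,0,0,0,0]]' 40
```

```text
clock: 13.05
tool_pos: [573.2, 27.7, 27.5]
tcp_rot: [-0.001, 0.732, -0.681, -0.0]
ft_force: [0.1, -0.3, -0.8]
width: 0.551
finger_force: 0.0
clock: 13.55
tool_pos: [573.2, 27.9, 28.5]
tcp_rot: [-0.001, 0.732, -0.681, -0.0]
ft_force: [-3.5, -0.1, 6.1]
width: 0.328
finger_force: 39.2
```

Careful with the scale: shifts go in shares of 50 mm. That gives: -8.3 mm is -0.166, -7.5 mm is -0.15.

```bash
python3 -m creep '[[0.1,-0.07,0,-0.05,0,0,0],[0.1,-0.07,0,-0.052,0,0,0],[0.1,-0.116,0,-0.13,0,0,0],[0.1,-0.088,0,-0.15,0,0,0],[0.1,-0.054,0,-0.166,0,0,0],[0.1,0,0,0,0,0,0]]' 40;python3 -m creep '[[0.1,-0.018,0,-0.174,0,0,0],[0.1,0.018,0,-0.174,0,0,0],[0.1,0.054,0,-0.166,0,0,0],[0.1,0,0,0,0,0,0]]' 40;python3 - <<'E'
from look import *
snap('wrist','w9');snap('scene','s9')
E
python3 hasp.py w9 180 330 240 400 6
```

```text
clock: 14.15
tool_pos: [573.2, 48.9, 56.9]
tcp_rot: [-0.003, 0.733, -0.681, 0.001]
ft_force: [0.6, 0.3, 0.6]
width: 0.103
finger_force: 0.0
clock: 14.55
tool_pos: [573.0, 45.0, 82.3]
tcp_rot: [-0.002, 0.732, -0.681, 0.001]
ft_force: [0.8, -0.1, 0.5]
width: 0.103
finger_force: 0.0
0 near root,tip / far root,tip [351. 212.] [350. 244.] [295. 212.] [295. 244.]
0.3 near root,tip / far root,tip [350. 234.] [350. 268.] [295. 234.] [295. 267.]
0.6 near root,tip / far root,tip [351. 256.] [351. 290.] [295. 256.] [294. 289.]
0.9 near root,tip / far root,tip [351. 277.] [353. 309.] [294. 277.] [292. 308.]
1.2 near root,tip / far root,tip [353. 295.] [355. 323.] [293. 295.] [290. 323.]
1.6 near root,tip / far root,tip [355. 314.] [358. 332.] [290. 313.] [287. 332.]
2.0 near root,tip / far root,tip [358. 322.] [362. 324.] [288. 321.] [284. 324.]
pin ends [350. 230.] [296. 229.]
180 ######################################################
186 ######################################################
192 ##################++++############++++################
198 ##################++++############++++##
[... 553 characters left out ...]
tttttttttttttttt##################ttttttttttttttttt
264 ##tttttttttttttttttttttttttttttttttttttttttttttttttttt
270 tttttttttttttttttttttttttttttttttttttttttttttttttttttt
276 tttttttttttttttttttttttttttttttttttttttttttttttttttttt
282 tttttttttttttttttttttttttttttttttttttttttttttttttttttt
288 ttttttttttttttttt+++++.tttttttt.+++++ttttttttttttttttt
294 ttttttttttttttttt+++++.tttttttt..+++++tttttttttttttttt
300 tttttttttttttttt+++++..tttttttt..+++++tttttttttttttttt
306 ttttttttttt.....+++++..tttttttt..+++++......tttttttttt
312 tttttttttt.....++++++..tttttttt..++++++.....tttttttttt
318 ttttttttt......++++++..tttttttt..++++++......ttttttttt
324 ttttttttt......++++++..tttttttt...+++++.......tttttttt
```

```bash
python3 - <<'E'
from look import *
from geo import *
np.set_printoptions(precision=0,suppress=True)
f=cam('s9'); t=np.array([573,45,82.3])
for y in(-11,0,11,20,30):
  print(y,[proj(f,t+[s,y,z]) for z in(0,20) for s in(-4,4)])
g=f['frame'].astype(int); h=cam('scene0')['frame'].astype(int)
for r in range(180,245,2): print(r,''.join('t' if g[r,c,1]>g[r,c,0]+15 else '#' if g[r,c].min()>150 else '+' if g[r,c].min()>90 else '-' if g[r,c].max()>45 else '.' for c in range(285,365)))
print('s0')
for r in range(180,245,2): print(r,''.join('t' if h[r,c,1]>h[r,c,0]+15 else '#' if h[r,c].min()>150 else '+' if h[r,c].min()>90 else '-' if h[r,c].max()>45 else '.' for c in range(285,365)))
E
```

```text
-11 [array([327., 222.]), array([328., 221.]), array([327., 215.]), array([328., 214.])]
0 [array([323., 221.]), array([324., 219.]), array([323., 214.]), array([324., 213.])]
11 [array([319., 220.]), array([320., 218.]), array([318., 213.]), array([320., 211.])]
20 [array([315., 219.]), array([317., 217.]), array([315., 212.]), array([317., 210.])]
30 [array([312., 218.]), array([313., 216.]), array([312., 211.]), array([313., 209.])]
180 -tttttttttttttttttttttttttttt-----.................tt-----------++++++++++++++++
182 .....ttttttttttttttttttttttt-----....................-----------++++++++++++++++
184 -+--........-tttttttttttttt------....................-----------++++++++++++++++
186 ----.................-t-..------.....................-----------..-++++++++++++-
188 ----.....................------......................-----------................
190 ---.......................----.......................-----------................
192 -...........................--.......................-----------.........-----..
194 ttttt......................................-+-........-------
[... 4252 characters left out ...]
####################
230 ttttttttttttttttttttttttttttttttttttttttttt#++##################################
232 ttttttttttttttttttttttttttttttttttttttttt#######################################
234 tttttttttttttttttttttttttttttttttttttttt########################################
236 tttttttttttttttttttttttttttttttttttttt##########################################
238 ttttttttttttttttttttttttttttttttttttttt+########################################
240 tttttttttttttttttttttttttttttttttttt-...-#######################################
242 tttttttttttttttttttttttttttttttttttt...+########################################
244 tttttttttttttttttttttttttttttttttttt...####+++++################################
```

```bash
python3 - <<'E'
from geo import *
np.set_printoptions(precision=1,suppress=True)
f=cam('w9');t=np.array([573,45,82.3])
for d in(0,10,20,30,40,50): print(d,[proj(f,t+[0,-e,d])[1].round(1) for e in(11,5,0,-5)])
for s in(8,16): print('x',proj(f,t+[s,0,0])[0],proj(f,t+[s,0,25])[0])
g=f['frame'].astype(int)
for c in(300,304,308): print(c,[g[r,c].tolist() for r in range(276,300,3)])
S=cam('s9');
for d in(0,10,20,30): print(d,[proj(S,t+[s,y,d]) for s in(-4,-12) for y in(-11,11)])
E
python3 -c "
from bench import bot; print(bot.hold_point_z,[a for a in dir(bot) if a[0]!='_'])"
```

```text
0 [np.float64(251.3), np.float64(263.6), np.float64(273.7), np.float64(283.6)]
10 [np.float64(258.4), np.float64(271.2), np.float64(281.8), np.float64(292.1)]
20 [np.float64(266.2), np.float64(279.7), np.float64(290.8), np.float64(301.7)]
30 [np.float64(275.0), np.float64(289.2), np.float64(300.9), np.float64(312.3)]
40 [np.float64(284.9), np.float64(299.9), np.float64(312.2), np.float64(324.3)]
50 [np.float64(296.2), np.float64(312.1), np.float64(325.1), np.float64(337.8)]
x 300.3389800925644 297.3372942916346
x 283.23464109471826 277.76575229808304
300 [[123, 170, 168], [127, 172, 170], [125, 170, 168], [123, 169, 167], [127, 126, 120], [127, 127, 121], [127, 126, 121], [128, 128, 122]]
304 [[126, 171, 169], [128, 172, 170], [128, 173, 171], [124, 170, 168], [83, 86, 83], [74, 76, 74], [66, 69, 68], [61, 66, 66]]
308 [[123, 169, 167], [125, 171, 169], [127, 171, 169], [123, 169, 167], [87, 119, 117], [82, 111, 110], [81, 110, 110], [79, 108, 107]]
0 [array([326.6, 222.3]), array([318.6, 219.9]), array([325., 224.]), array([317. , 221.5])]
10 [array([326.6, 218.9]), array([318.5, 216.4]), array([325. , 220.6]), array([316.9, 218.1])]
20 [array([326.6, 215.4]), array([318.5, 213. ]), array([325. , 217.1]), array([316.9, 214.7])]
30 [array([326.6, 212. ]), array([318.5, 209.6]), array([325. , 213.6]), array([316.8, 211.2])]
18.700000000000003 ['Unreachable', 'grab_frame', 'hold_point_z', 'job_done', 'observe']
```

The images and the touch evidence agree: the real fingertips end about 40 mm short of the reported TCP, so I had been gripping the hinge knuckle. Regripping 40 mm lower.

```bash
python3 -m creep '[[0.55,-0.04,0,0,0,0,0],[0.55,0,0,0,0,0,0],[0.55,0,0,0,0,0,0],[0.55,0,0,0.32,0,0,0],[0.55,0,0,0.32,0,0,0],[0.55,0,0,0.32,0,0,0],[0.55,0,0,0.32,0,0,0],[0.55,0,0,0.16,0,0,0],[0.55,0,0,0.12,0,0,0],[0.55,0,0,0,0,0,0]]' 30;python3 -m creep '[[0.1,0,0,0,0,0,0],[0.1,0,0,0,0,0,0],[0.1,0,0,0,0,0,0],[0.1,0,0,0,0,0,0],[0.1,0,0,0,0,0,0]]' 30; python3 - <<'E'
from look import *
snap('wrist','w10')
E
python3 hasp.py w10 250 340 240 400 6
```

```text
clock: 15.65
tool_pos: [571.4, 47.1, 1.9]
tcp_rot: [-0.0, 0.732, -0.681, -0.001]
ft_force: [0.4, -0.1, 0.2]
width: 0.549
finger_force: 0.0
clock: 16.15
tool_pos: [571.9, 47.0, 3.0]
tcp_rot: [-0.001, 0.732, -0.681, -0.0]
ft_force: [-1.7, -1.3, 3.9]
width: 0.34
finger_force: 29.7
0 near root,tip / far root,tip [364. 255.] [363. 302.] [279. 255.] [280. 302.]
0.3 near root,tip / far root,tip [364. 289.] [364. 340.] [279. 288.] [279. 339.]
0.6 near root,tip / far root,tip [364. 323.] [366. 378.] [278. 323.] [276. 378.]
0.9 near root,tip / far root,tip [366. 358.] [370. 416.] [276. 358.] [273. 415.]
1.2 near root,tip / far root,tip [369. 393.] [375. 452.] [273. 393.] [267. 451.]
1.6 near root,tip / far root,tip [375. 436.] [385. 492.] [267. 436.] [258. 491.]
2.0 near root,tip / far root,tip [384. 470.] [399. 509.] [259. 470.] [245. 508.]
pin ends [369. 301.] [275. 300.]
250 ++++######+++++++####+++++++++++++####+++++++######+++
256 ++++#################+++++++++++++#################+++
262 ++++#################+++++++++++++#################+++
268 ++++################++++++++++++++#################+++
274 ttt.#################+++++++++++++################++++
280 tttt+###############+####+###+###+################+ttt
286 ttttttt##########+++++++++++++++++++++#########+tttttt
292 ttttttt#########++######++++++++++++++#########+tttttt
298 ttttttt##########+###################+#########+tttttt
304 tt....++########++###################++########+.....t
310 .....++++++..+##########################+.+++++++.....
316 .....+++++...+###########################...+++++.....
322 ....+++++....+###########################....+++++....
328 ...++++++.....+#########################+....++++++...
334 ....+###+.....tttttttttttttttttttttttttt.....+###+....
```

```bash
python3 -m creep '[[0.1,-0.068,0,-0.056,0,0,0],[0.1,-0.068,0,-0.058,0,0,0],[0.1,-0.112,0,-0.142,0,0,0],[0.1,-0.078,0,-0.162,0,0,0],[0.1,0,0,0,0,0,0]]' 30;python3 -m creep '[[0.1,-0.044,0,-0.174,0,0,0],[0.1,0,0,-0.18,0,0,0],[0.1,0.032,0,-0.178,0,0,0],[0.1,0.066,0,-0.166,0,0,0],[0.1,0,0,0,0,0,0]]' 30;python3 - <<'E'
from look import *
snap('wrist','w11')
E
python3 hasp.py w11 220 350 240 400 6
```

```text
clock: 16.7
tool_pos: [570.5, 63.8, 23.7]
tcp_rot: [-0.001, 0.732, -0.681, -0.0]
ft_force: [1.6, -3.7, -4.0]
width: 0.33
finger_force: 29.8
clock: 17.2
tool_pos: [570.7, 61.0, 59.0]
tcp_rot: [-0.002, 0.732, -0.681, -0.001]
ft_force: [1.5, 0.2, -3.0]
width: 0.335
finger_force: 29.9
0 near root,tip / far root,tip [353. 189.] [352. 226.] [289. 189.] [290. 226.]
0.3 near root,tip / far root,tip [352. 215.] [352. 253.] [289. 214.] [289. 252.]
0.6 near root,tip / far root,tip [353. 239.] [353. 277.] [289. 239.] [288. 277.]
0.9 near root,tip / far root,tip [354. 263.] [355. 298.] [288. 262.] [286. 298.]
1.2 near root,tip / far root,tip [355. 283.] [358. 314.] [286. 283.] [283. 314.]
1.6 near root,tip / far root,tip [358. 303.] [363. 324.] [283. 303.] [279. 323.]
2.0 near root,tip / far root,tip [362. 312.] [368. 313.] [279. 311.] [274. 313.]
pin ends [353. 204.] [289. 204.]
220 ttttttttttt+###############################ttttttttttt
226 tttttttttttt##############################+ttttttttttt
232 tttttttttttt##############################+ttttttttttt
238 tttttttttttt+########tttttttttttt+#####
[... 377 characters left out ...]
ttttttttttt##########################+ttttttttttttt
286 tttttttttttttt##########################+ttttttttttttt
292 tttttttt++++..##########################..+++++ttttttt
298 ttttttt+++++..##########################+..+++++tttttt
304 tt....+++++..+##########################+..+++++....tt
310 .....++++++..+##########################+...+++++.....
316 .....+++++...############################...++++++....
322 ....++++++....tttttttttttttttttttttttttt.....+++++....
328 ...++++++.....tttttttttttttttttttttttttt.....++++++...
334 ....+####.....tttttttttttttttttttttttttt.....+###+....
340 .......##.....tttttttttttttttttttttttttt.....+#+......
346 .......++.....tttttttttttttttttttttttttt......+.......
```

The hasp is now level, at about 1.6 rad and off the staple. I release it and move over to the lift pin, with the tool vertical and the pads across the pin.

In the tool's units: -22 mm is -0.44, 17.3 mm is 0.346.

```bash
python3 -m creep '[[0.6,0,0,0,0,0,0],[0.6,0,0,0,0,0,0],[0.6,0,0,0,0,0,0],[0.6,0,0,-0.44,0,0,0],[0.6,0,0,-0.44,0,0,0],[0.6,0,0,-0.44,0,0,0],[0.6,0,0,-0.44,0,0,0],[0.6,0,0,-0.44,0,0,0],[0.6,0.2,0.346,0,0,0,0],[0.6,0.2,0.346,0,0,0,0],[0.6,0.2,0.346,0,0,0,0],[0.6,0.2,0.346,0,0,0,0],[0.6,0.2,0.346,0,0,0,0],[0.6,0.2,0.346,0,0,0,0],[0.6,0,0,0,0,0,0]]'; python3 -m creep '[[0.6,0,0,0,0,0,-0.15],[0.6,0,0,0,0,0,-0.15],[0.6,0,0,0,0,0,-0.15],[0.6,0,0,0,0,0,-0.15],[0.6,0,0,0,0,0,-0.15],[0.6,0,0,0,0,0,-0.15],[0.6,0,0,0,0,0,-0.15],[0.6,0,0,0,0,0,-0.15],[0.6,0,0,0,0,0,-0.15],[0.6,0,0,0,0,0,-0.15],[0.6,0,0,0,0,0,-0.07],[0.6,0,0,0,0,0,0]]'; python3 go.py 471 -5.3 22 90 4
python3 - <<'E'
from look import *
from geo import *
np.set_printoptions(precision=1,suppress=True)
f=snap('wrist','w12');snap('scene','s12')
g=f['frame'].astype(int)
print('pin pred',[proj(f,np.array(p,float)) for p in[(454,-6.4,80),(493,-4.5,80),(471,-5.3,80)]])
for r in range(200,480,10): print(r,''.join('#' if g[r,c].min()>150 else 't' if g[r,c,1]>g[r,c,0]+15 else '+' if g[r,c].min()>90 else '.' for c in range(200,440,4)))
E
python3 hasp.py s12 196 240 300 350 2
```

```text
clock: 18.75
tool_pos: [470.1, -7.8, 168.6]
tcp_rot: [-0.001, 0.732, -0.681, -0.0]
ft_force: [-0.3, 0.2, -0.5]
width: 0.603
finger_force: 0.0
clock: 19.95
tool_pos: [471.8, -6.7, 168.0]
tcp_rot: [-0.001, 0.999, 0.036, 0.0]
ft_force: [-0.4, 0.7, 0.7]
width: 0.6
finger_force: 0.0
tcp [471.843  -6.654 167.964] z [ 0.001  0.002 -1.   ] x [0.997 0.073 0.001] pitchdown 89.9 yaw 70.3
tool delta [ -0.848  -1.173 145.965]
rotvec [-0.002 -0.001  0.003] delta after turn [ -0.746  -1.41  145.964]
[ 0.32  0.11 -0.14 -0.   -1.32  1.33] [-0.392  0.709  0.701] 0.6004713464091023
pin pred [array([318.7, 251.7]), array([320.1, 195.4]), array([318.9, 227.6])]
200 tttttttttttttttttttttttttttt####tttttttttttttttttttttttttttt
210 tttttttttttttttttttttttttttt####tttttttttttttttttttttttttttt
220 tttttttttttttttttttttttttttt+###tttttttttttttttttttttttttttt
230 tttttttttttttttttttttttttttt+##+tttttttttttttttttttttttttttt
240 tttttttttttttttttttttttttttt+##+tttttttttttttttttttttttttttt
250 tttttttttttttttttttttttttttt++++tttttttttttttttttttttttttttt
260 ttttttttttttttttttttttttttttttttttttttttttttttttttttttttt
[... 2476 characters left out ...]
..........................++++..+#######
216 .........................................+########
218 tttttt.............................++..+##########
220 ttttttttttttt....................#################
222 ttttttttttttttttttt............+##+.+##++++#######
224 ttttttttttttttttttttt###tt....#######+############
226 ttttttttttttttttttt#######ttt++++#####++##########
228 tttttttttttttttttt##########++++#####+############
230 ttttttttttttttttt#########+tt++###################
232 ttttttttttttttttttt+#####+tt+#####################
234 ttttttttttttttttttttt+#+ttt+######################
236 ttttttttttttttttttttttttt+########################
238 tttttttttttttttttttttttt+#########################
```

After release the hasp dropped back to about 0.5 rad, which is only just clear of the staple. I'll regrip it, carry it well past level and release gently.

In the tool's units: -8 mm is -0.16, -17.3 mm is -0.346.

```bash
python3 -m creep '[[0.6,0,0,0,0,0,0.15],[0.6,0,0,0,0,0,0.15],[0.6,0,0,0,0,0,0.15],[0.6,0,0,0,0,0,0.15],[0.6,0,0,0,0,0,0.15],[0.6,0,0,0,0,0,0.15],[0.6,0,0,0,0,0,0.15],[0.6,0,0,0,0,0,0.15],[0.6,0,0,0,0,0,0.15],[0.6,0,0,0,0,0,0.15],[0.6,0,0,0,0,0,0.07],[0.6,-0.16,-0.346,0,0,0,0],[0.6,-0.16,-0.346,0,0,0,0],[0.6,-0.16,-0.346,0,0,0,0],[0.6,-0.16,-0.346,0,0,0,0],[0.6,-0.16,-0.346,0,0,0,0],[0.6,-0.16,-0.346,0,0,0,0],[0.6,0,0,0,0,0,0]]'; python3 go.py 571.5 50 9 90 -86
python3 - <<'E'
from look import *
snap('wrist','w13')
E
python3 hasp.py w13 180 270 240 400 6
```

```text
clock: 21.85
tool_pos: [572.8, 49.5, 167.1]
tcp_rot: [-0.0, 0.732, -0.681, -0.001]
ft_force: [0.6, -0.2, 0.7]
width: 0.597
finger_force: 0.0
tcp [572.838  49.485 167.125] z [-0.     0.001 -1.   ] x [ 0.072 -0.997 -0.001] pitchdown 89.9 yaw 102.1
tool delta [ -0.383   1.265 158.126]
rotvec [0.    0.001 0.002] delta after turn [ -0.607   1.298 158.125]
[ 0.36  0.31  0.12 -0.   -1.38 -0.29] [ 0.619 -0.219  0.671] 0.5969389828725957
0 near root,tip / far root,tip [342. 182.] [342. 206.] [302. 181.] [302. 205.]
0.3 near root,tip / far root,tip [342. 198.] [342. 222.] [302. 198.] [302. 222.]
0.6 near root,tip / far root,tip [342. 214.] [343. 237.] [301. 213.] [301. 237.]
0.9 near root,tip / far root,tip [343. 228.] [344. 248.] [301. 228.] [300. 248.]
1.2 near root,tip / far root,tip [343. 239.] [345. 256.] [300. 239.] [299. 256.]
1.6 near root,tip / far root,tip [345. 249.] [346. 257.] [299. 249.] [298. 257.]
2.0 near root,tip / far root,tip [346. 251.] [348. 247.] [298. 251.] [297. 247.]
pin ends [341. 189.] [304. 189.]
180 ttttttttttttttttttt#####+tt##t+######ttttttttttttttttt
186 tttttttttttttttttttt################tttttttttttttttttt
192 tttttttttttttttttttt+##+#######++##+tttttttttttttttttt
198 tttttttttttttttttttt+++++++#+++++++ttttttttttttttttttt
204 ttttttttttttttttttttt++++++++++++++ttttttttttttttttttt
210 ttttttttttttttttttttt#############+ttttttttttttttttttt
216 ttttttttttttttttttttt#############+ttttttttttttttttttt
222 ttttttttttttttttttttt#############+ttttttttttttttttttt
228 ttttttttttttttt#tttt##############+ttttttttttttttttttt
234 ttttttttttttttttttttt#############tttttttttttttttttttt
240 tttttttttttttttttttttttttttttttttttttttttttttttttttttt
246 tttttttttttttttttttttttttttttttttttttttttttttttttttttt
252 tttttttttttttttttttttttttttttttttttttttttttttttttttttt
258 tttttttttttttttttttttttttttttttttttttttttttttttttttttt
264 tttttttttttttttttttttttttttttttttttttttttttttttttttttt
```

In the tool's units: 30 mm is 0.6, -3 mm is -0.06.

```bash
python3 -m creep '[[0.6,-0.06,0.02,0.6,0,0,0],[0.6,0,0,0.6,0,0,0],[0.6,0,0,0.6,0,0,0],[0.6,0,0,0.5,0,0,0],[0.6,0,0,0.4,0,0,0],[0.6,0,0,0.28,0,0,0],[0.6,0,0,0.18,0,0,0],[0.6,0,0,0,0,0,0],[0.1,0,0,0,0,0,0],[0.1,0,0,0,0,0,0],[0.1,0,0,0,0,0,0],[0.1,0,0,0,0,0,0],[0.1,0,0,0,0,0,0]]' 30;python3 -m creep '[[0.1,-0.042,0,-0.074,0,0,0],[0.1,-0.042,0,-0.074,0,0,0],[0.1,-0.052,0,-0.162,0,0,0],[0.1,-0.016,0,-0.17,0,0,0],[0.1,0.02,0,-0.168,0,0,0],[0.1,0.054,0,-0.162,0,0,0],[0.1,0.086,0,-0.146,0,0,0],[0.1,0.114,0,-0.126,0,0,0],[0.1,0.13,0,-0.098,0,0,0],[0.1,0,0,0,0,0,0],[0.1,0,0,0,0,0,0]]' 30;python3 - <<'E'
from look import *
snap('wrist','w14')
E
python3 hasp.py w14 220 350 240 400 6
```

```text
clock: 23.2
tool_pos: [571.4, 51.7, 11.2]
tcp_rot: [-0.002, 0.732, -0.681, 0.0]
ft_force: [0.4, -2.9, 3.1]
width: 0.336
finger_force: 31.5
clock: 24.3
tool_pos: [572.1, 41.6, 69.8]
tcp_rot: [-0.003, 0.732, -0.681, -0.001]
ft_force: [1.8, 7.0, 1.3]
width: 0.338
finger_force: 30.7
0 near root,tip / far root,tip [350. 224.] [349. 257.] [291. 224.] [292. 257.]
0.3 near root,tip / far root,tip [350. 247.] [350. 282.] [292. 247.] [291. 282.]
0.6 near root,tip / far root,tip [350. 270.] [351. 306.] [291. 270.] [290. 305.]
0.9 near root,tip / far root,tip [351. 293.] [352. 327.] [290. 292.] [288. 326.]
1.2 near root,tip / far root,tip [352. 313.] [354. 344.] [289. 312.] [286. 343.]
1.6 near root,tip / far root,tip [354. 334.] [358. 355.] [286. 333.] [282. 355.]
2.0 near root,tip / far root,tip [358. 344.] [362. 350.] [283. 344.] [278. 349.]
pin ends [350. 245.] [292. 245.]
220 ++++++###############++++++++++++###############++++++
226 +++++++++########++++++++++++++++++++########+++++++++
232 ttttttttt########+tttttttt##+ttttttt+########ttttttttt
238 ttttttttt#######################+++++####
[... 375 characters left out ...]
tttttttttt+++++++++tttttt++++++++++++++tttttttttttt
286 ttttttttttttt+###########################ttttttttttttt
292 ttttttt+++++..##########################+.+++++ttttttt
298 ttttttt++++..+##########################+..+++++tttttt
304 tt....+++++..+##########################+..+++++.....t
310 .....+++++...+##########################+...+++++.....
316 ....++++++...+##########################+...++++++....
322 ....+++++....+###########################....+++++....
328 ...++++++....+##########################+....++++++...
334 ....+###+....+###########################....+###+....
340 ......+#+....+##########################+....+#+......
346 .......+......tttttttttttttttttttttttttt......+.......
```

In the tool's units: -22 mm is -0.44.

```bash
python3 -m creep '[[0.1,0,0,0,0,0,0],[0.35,0,0,0,0,0,0],[0.36,0,0,0,0,0,0],[0.38,0,0,0,0,0,0],[0.42,0,0,0,0,0,0],[0.5,0,0,0,0,0,0],[0.6,0,0,0,0,0,0],[0.6,0,0,0,0,0,0]]' 20;python3 - <<'E'
from look import *
snap('wrist','w15')
E
python3 hasp.py w15 260 380 240 400 6|tail -20;python3 -m creep '[[0.6,0,0,-0.44,0,0,0],[0.6,0,0,-0.44,0,0,0],[0.6,0,0,-0.44,0,0,0],[0.6,0,0,-0.44,0,0,0],[0.6,0,0,0,0,0,0]]' 20;python3 - <<'E'
from look import *
snap('wrist','w16')
E
python3 hasp.py w16 180 270 240 400 6
```

```text
clock: 25.15
tool_pos: [571.1, 38.9, 69.1]
tcp_rot: [-0.001, 0.732, -0.681, -0.0]
ft_force: [0.3, -1.1, 0.1]
width: 0.601
finger_force: 0.0
260 ttttttttttttttttt++################+tttttttttttttttttt
266 ttttttttttttttttt###################tttttttttttttttttt
272 ttttttttttttttttt###################tttttttttttttttttt
278 ttttttttttttttttt###################tttttttttttttttttt
284 tttttttttttttttt+###################tttttttttttttttttt
290 tttttttttttttttt####################tttttttttttttttttt
296 +..tttttttttttttttttttttttttt++++++ttttttttttttttt....
302 ....tttttttttttttttttttttttttttttttttttttttttttttt....
308 ....tttttttttttttttttttttttttttttttttttttttttttttt....
314 ....tttttttttttttttttttttttttttttttttttttttttttttt....
320 ....tttttttttttttttttttttttttttttttttttttttttttttt....
326 ....tttttttttttttttttttttttttttttttttttttttttttttt....
332 ....tttttttttttttttttttttttttttttttttttttttttttttt....
338 ....tttttttttttttttttttttttttttttttttttttttttttttt....
344 ....tttttttttttttttttttttttttttttttttttttttttttttt....
350 ...tttttttttttttttttttttttttttttttttttttttttttttttt...
356 ..tttttttttt
[... 1142 characters left out ...]
tttttttttttttttt######tt##t+######ttttttttttttttttt
204 tttttttttttttttttttt################tttttttttttttttttt
210 tttttttttttttttttttt###+########+###tttttttttttttttttt
216 ttttttttttttttttttttt++++######++++ttttttttttttttttttt
222 ttttttttttttttttttttt##############ttttttttttttttttttt
228 ttttttttttttttttttttt##############ttttttttttttttttttt
234 ttttttttttttttttttttt##############ttttttttttttttttttt
240 ttttttttttttttt#ttttt##############ttttttttttttttttttt
246 tttttttttttttttttttttttttttttttttttttttttttttttttttttt
252 tttttttttttttttttttttttttttttttttttttttttttttttttttttt
258 tttttttttttttttttttttttttttttttttttttttttttttttttttttt
264 tttttttttttttttttttttttttttttttttttttttttttttttttttttt
```

The hasp was not rotating. My firm grip held its orientation and lifted the lid a little, and the lid fell shut on release. I'll regrip lightly and rotate the tool rigidly about the hasp pin, so the hasp itself turns.

```bash
python3 -m creep '[[0.6,-0.2,0,0.5,0,0,0],[0.6,0,0,0.6,0,0,0],[0.6,0,0,0.6,0,0,0],[0.6,0,0,0.5,0,0,0],[0.6,0,0,0.4,0,0,0],[0.6,0,0,0.32,0,0,0],[0.6,0,0,0.18,0,0,0],[0.6,0,0,0,0,0,0],[0.1,0,0,0,0,0,0],[0.1,0,0,0,0,0,0],[0.1,0,0,0,0,0,0],[0.1,0,0,0,0,0,0],[0.1,0,0,0,0,0,0]]' 25;python3 -m creep '[[0.1,-0.08,0,-0.026,0,-0.05,0],[0.1,-0.16,0,-0.052,0,-0.1,0],[0.1,-0.16,0,-0.052,0,-0.1,0],[0.1,-0.16,0,-0.052,0,-0.1,0],[0.1,0,0,0,0,0,0]]';python3 -m creep '[[0.1,-0.16,0,-0.052,0,-0.1,0],[0.1,-0.16,0,-0.052,0,-0.1,0],[0.1,-0.16,0,-0.052,0,-0.1,0],[0.1,0,0,0,0,0,0],[0.1,0,0,0,0,0,0]]'
```

```text
clock: 27.05
tool_pos: [571.6, 49.3, 3.0]
tcp_rot: [-0.002, 0.732, -0.681, 0.0]
ft_force: [2.7, 0.2, 1.5]
width: 0.338
finger_force: 25.0
clock: 27.55
tool_pos: [570.0, 74.1, 15.6]
tcp_rot: [-0.121, 0.72, -0.672, -0.128]
ft_force: [0.8, 0.2, 6.0]
width: 0.341
finger_force: 27.1
clock: 28.05
tool_pos: [568.6, 91.0, 32.2]
tcp_rot: [-0.217, 0.694, -0.646, -0.232]
ft_force: [2.0, -6.8, 5.7]
width: 0.342
finger_force: 27.8
```

```bash
python3 -m creep '[[0.36,0,0,0,0,0,0],[0.4,0,0,0,0,0,0],[0.5,0,0,0,0,0,0],[0.6,0,0,0,0,0,0],[0.6,0,0,-0.2,0,0,0],[0.6,0,0,-0.4,0,0,0],[0.6,0,0,-0.4,0,0,0],[0.6,0,0,-0.4,0,0,0],[0.6,0,0,0,0,0,0]]';python3 - <<'E'
from look import *
snap('wrist','w17');snap('scene','s17')
E
python3 hasp.py w17 180 300 240 400 6;python3 hasp.py s17 204 240 305 345 2 | tail -18; python3 go.py 571 60 169 90 -86
```

```text
clock: 28.95
tool_pos: [571.9, 49.2, 90.4]
tcp_rot: [-0.219, 0.694, -0.645, -0.232]
ft_force: [0.3, -0.2, -0.1]
width: 0.599
finger_force: 0.0
0 near root,tip / far root,tip [353. 167.] [351. 192.] [291. 166.] [293. 192.]
0.3 near root,tip / far root,tip [352. 187.] [350. 217.] [292. 187.] [293. 217.]
0.6 near root,tip / far root,tip [351. 209.] [350. 242.] [292. 209.] [293. 242.]
0.9 near root,tip / far root,tip [350. 232.] [350. 267.] [292. 232.] [292. 266.]
1.2 near root,tip / far root,tip [350. 255.] [351. 290.] [292. 255.] [291. 290.]
1.6 near root,tip / far root,tip [351. 284.] [353. 317.] [291. 284.] [289. 316.]
2.0 near root,tip / far root,tip [353. 308.] [356. 335.] [289. 308.] [286. 334.]
pin ends [350. 231.] [293. 231.]
180 ++++++++++++++#####################################+##
186 ++++++++++############################################
192 ++++++++#############################################+
198 +++++++++############################################+
204 +++++++++###########################################++
210 +++++++++#############################+############+++
216 +
[... 1224 characters left out ...]
#
222 tttttttttt+#######+..+#######+.+##++++##
224 ttttttttt############+++########+#######
226 tttttttttt+########+####++++#####++#####
228 tttttttttttt########+ttt+++#####+#######
230 ttttttttttttt++ttttttttt++++++++#######+
232 ttttttttttttttttttttttt++.++++++++++++++
234 tttttttttttttttttttttt+#####++++++++++++
236 tttttttttttttttttttt+######+++++++++####
238 ttttttttttttttttttt+######+.++++++++++##
tcp [570.421  51.212  88.078] z [-0.043  0.605 -0.795] x [ 0.058 -0.793 -0.607] pitchdown 52.6 yaw 94.1
tool delta [-56.029  -1.302 -59.035]
rotvec [-0.     0.652  0.003] delta after turn [ -8.726  -1.191 -80.922]
[-0.11  0.49  0.21 -0.64 -1.45  0.32] [-0.256  0.835  0.323] 0.6031584287305831
```

The hasp now stays at about 0.95 rad and is clear. Moving to the lift pin.

In the tool's units: 17.3 mm is 0.346, -16 mm is -0.32.

```bash
python3 -m creep '[[0.6,-0.24,0,-0.32,0,0,0],[0.6,-0.24,0,-0.32,0,0,0],[0.6,-0.24,0,-0.32,0,0,0],[0.6,-0.24,0,-0.32,0,0,0],[0.6,0,0,0,0,0.13,0],[0.6,0,0,0,0,0.13,0],[0.6,0,0,0,0,0.13,0],[0.6,0,0,0,0,0.13,0],[0.6,0,0,0,0,0.13,0],[0.6,0.164,0.346,0,0,0,0],[0.6,0.164,0.346,0,0,0,0],[0.6,0.164,0.346,0,0,0,0],[0.6,0.164,0.346,0,0,0,0],[0.6,0.164,0.346,0,0,0,0],[0.6,0.164,0.346,0,0,0,0],[0.6,0,0,0,0,0,0]]'; python3 -m creep '[[0.6,0,0,0,0,0,-0.15],[0.6,0,0,0,0,0,-0.15],[0.6,0,0,0,0,0,-0.15],[0.6,0,0,0,0,0,-0.15],[0.6,0,0,0,0,0,-0.15],[0.6,0,0,0,0,0,-0.15],[0.6,0,0,0,0,0,-0.15],[0.6,0,0,0,0,0,-0.15],[0.6,0,0,0,0,0,-0.15],[0.6,0,0,0,0,0,-0.15],[0.6,0,0,0,0,0,-0.07],[0.6,0,0,0,0,0,0]]'; python3 go.py 471 -5.3 22 90 4
```

```text
clock: 30.65
tool_pos: [468.2, -6.4, 167.2]
tcp_rot: [-0.0, 0.732, -0.681, -0.001]
ft_force: [1.0, 0.1, 0.2]
width: 0.601
finger_force: 0.0
clock: 31.85
tool_pos: [470.2, -5.5, 166.9]
tcp_rot: [-0.001, 0.999, 0.037, -0.0]
ft_force: [0.4, -0.0, 0.2]
width: 0.603
finger_force: 0.0
tcp [470.207  -5.52  166.88 ] z [-0.001  0.002 -1.   ] x [ 0.997  0.073 -0.001] pitchdown 89.9 yaw 121.9
tool delta [  0.936   0.085 144.88 ]
rotvec [-0.002  0.001  0.003] delta after turn [  0.806  -0.164 144.88 ]
[ 0.32  0.11 -0.14 -0.   -1.32  1.32] [ 0.403 -0.002  0.169] 0.6030173239534269
```

Careful with the scale: shifts go in shares of 50 mm. That gives: 30 mm is 0.6, 25 mm is 0.5.

```bash
python3 -m creep '[[0.6,0,0,0.6,0,0,0],[0.6,0,0,0.6,0,0,0],[0.6,0,0,0.6,0,0,0],[0.6,0,0,0.5,0,0,0],[0.6,0,0,0.36,0,0,0],[0.6,0,0,0.22,0,0,0],[0.6,0,0,0,0,0,0],[0.0,0,0,0,0,0,0],[0.0,0,0,0,0,0,0],[0.0,0,0,0,0,0,0],[0.0,0,0,0,0,0,0],[0.0,0,0,0,0,0,0],[0.0,0,0,0,0,0,0],[0.0,0,0,0,0,0,0]]' 60
cat > plan.py <<'E'
import numpy as np
from geo import *
y=np.radians(3.95);ey=np.array([-np.sin(y),np.cos(y)])
pin=np.array([471,-5.3]); cam=np.array([557.5,194.5])
H=pin@ey-122.0  # hinge in case-y coordinate (world-origin)
C=cam@ey
print('hinge->tiltaxis dist',C-H)
for tilt in(1.5,2.0,2.3,2.6,3.0,3.5):
    t=np.radians(tilt); 
    from scipy.optimize import brentq
    def e(th):
        a=np.radians(30.96)+2*th; Y=87.46*np.cos(a);Z=71+87.46*np.sin(a)
        return Z-(155-(C-H-Y)*np.tan(t))
    th=brentq(e,np.radians(30),np.radians(70))
    r=np.hypot(122,9);p=th+np.arctan2(9,122)
    print(tilt,'lid deg %.1f'%np.degrees(th),'pin dy %.1f dz %.1f'%(r*np.cos(p)-122,r*np.sin(p)-9),'mm per lid deg %.2f'%((e(th+.01)-e(th-.01))/.02*np.pi/180))
E
python3 plan.py
```

```text
clock: 33.25
tool_pos: [471.3, -5.4, 24.8]
tcp_rot: [-0.001, 0.999, 0.036, 0.001]
ft_force: [-1.9, 2.7, 5.6]
width: 0.091
finger_force: 58.5
hinge->tiltaxis dist 315.366752894525
1.5 lid deg 45.3 pin dy -42.6 dz 84.0 mm per lid deg -1.53
2.0 lid deg 47.3 pin dy -45.8 dz 86.7 mm per lid deg -1.69
2.3 lid deg 48.4 pin dy -47.7 dz 88.2 mm per lid deg -1.77
2.6 lid deg 49.5 pin dy -49.5 dz 89.6 mm per lid deg -1.85
3.0 lid deg 50.8 pin dy -51.9 dz 91.3 mm per lid deg -1.95
3.5 lid deg 52.5 pin dy -54.8 dz 93.2 mm per lid deg -2.06
```

```bash
cat > m6.py <<'E'
from m1 import *
import cv2
y=np.radians(3.95);h=np.array([np.sin(y),-np.cos(y),0])
for tag,(x0,x1,y0,y1),mn in[('w3',(117,345,0,170),20),('w2',(140,290,115,215),14),('w1',(110,250,100,215),12)]:
    f=cam(tag); g=cv2.cvtColor(f['frame'],cv2.COLOR_RGB2GRAY)[y0:y1,x0:x1]
    g=cv2.GaussianBlur(cv2.resize(g,None,fx=4,fy=4,interpolation=cv2.INTER_CUBIC),(0,0),2)
    L=cv2.createLineSegmentDetector().detect(g)[0][:,0]/4
    print(tag)
    for l in L:
        ln=np.hypot(*(l[2:]-l[:2]))
        if ln<mn: continue
        q=l+np.array([x0,y0,x0,y0])
        n=np.cross(ray(f,q[:2])[1],ray(f,q[2:])[1]); T_=np.degrees(np.arctan(h@n/n[2])); V=(T_+180)%180-90
        if abs(T_)<7: print(' H',q.round(0),'%.0f tilt %.1f'%(ln,T_))
        if abs(V)<7: print(' V',q.round(0),'%.0f lean %.1f'%(ln,V))
E
python3 m6.py
```

```text
w3
 H [273. 150. 232. 162.] 42 tilt -2.5
 H [286.  93. 265.  97.] 21 tilt 1.4
 H [254.  56. 195.  65.] 60 tilt -0.1
 H [251.  21. 276.  20.] 25 tilt 2.5
 H [117. 109. 139. 104.] 23 tilt -2.2
 H [277.  18. 302.  16.] 25 tilt 1.4
 H [323.  78. 345.  74.] 22 tilt 0.8
 V [320. 116. 319. 145.] 29 lean -0.1
 V [336. 145. 337. 116.] 29 lean -0.4
 V [306. 140. 306. 111.] 29 lean -0.7
 V [264.  39. 266.  73.] 34 lean 0.4
 V [264. 141. 261. 106.] 36 lean -0.8
 H [230. 152. 263. 144.] 34 tilt 0.2
 V [149.  43. 145.  21.] 22 lean 1.9
 H [198.  72. 223.  67.] 25 tilt -0.5
 V [261. 106. 258.  65.] 41 lean -0.1
 V [196.  86. 201. 111.] 25 lean -0.3
w2
 H [257. 185. 224. 197.] 35 tilt -3.4
 H [189. 208. 169. 215.] 21 tilt -3.0
 V [231. 172. 228. 150.] 22 lean 0.8
 H [194. 171. 209. 168.] 15 tilt 1.8
 H [217. 159. 181. 168.] 37 tilt -0.2
 H [140. 154. 156. 150.] 16 tilt -3.0
 V [261. 170. 263. 193.] 23 lean -0.8
 V [285. 177. 284. 155.] 22 lean -0.2
 H [208. 211. 225. 207.] 18 tilt 1.3
 V [223. 147. 225. 162.] 15 lean 0.1
 H [163. 152. 148. 155.] 15 tilt 4.5
 V [284. 136. 284. 115.] 21 lean 0.8
 V [182. 176. 187. 195.] 20 lean 0.2
 V [222. 185. 219. 167.] 18 lean -0.0
w1
 H [243. 107. 223. 116.] 22 tilt -5.4
 H [131. 154. 119. 158.] 13 tilt 1.4
 V [204. 162. 188. 126.] 39 lean -1.2
 H [186. 163. 154. 176.] 35 tilt -0.9
 H [164. 179. 183. 172.] 20 tilt 0.5
 H [174. 116. 125. 132.] 52 tilt 1.5
 H [250. 154. 200. 171.] 53 tilt 3.4
 V [183. 129. 198. 161.] 34 lean -1.4
 H [125. 139. 110. 145.] 17 tilt 0.5
 H [145. 182. 131. 188.] 15 tilt -2.0
 V [201. 197. 209. 215.] 20 lean 0.3
 V [247. 100. 249. 114.] 14 lean 3.8
 H [176. 207. 201. 197.] 27 tilt -0.7
 H [139. 170. 192. 151.] 56 tilt 1.6
 H [122. 176. 139. 171.] 18 tilt 5.0
 H [144. 193. 133. 197.] 13 tilt 4.0
```

The pin is gripped at 58 N. I estimate the camera tilt at about 2.2°, which puts the lid at about 48°. Raising it along the arc.

In the tool's units: -4 mm is -0.08, -4.5 mm is -0.09.

```bash
python3 -m creep '[[0,0.008,0,-0.08,0,0,0],[0,0.01,0,-0.09,0,0,0]]' 60 >/dev/null; python3 go.py 471 -5 25 | head -1
```

```text
tcp [471.158  -6.033  32.028] z [-0.     0.001 -1.   ] x [ 0.997  0.072 -0.   ] pitchdown 89.9 yaw 95.7
```

In the tool's units: -0.9 mm is -0.018, 0.9 mm is 0.018.

```bash
python3 -m creep '[[0,-0.018,0.018,0,0,0,0],[0,0,0.03,-0.168,0,0,0],[0,0,0.042,-0.166,0,0,0],[0,0,0.054,-0.162,0,0,0],[0,0,0.064,-0.158,0,0,0],[0,0,0.076,-0.154,0,0,0],[0,0,0.086,-0.148,0,0,0],[0,0,0.096,-0.14,0,0,0],[0,0,0.106,-0.134,0,0,0],[0,0,0.114,-0.126,0,0,0],[0,0,0.124,-0.118,0,0,0],[0,0,0.132,-0.11,0,0,0],[0,0,0,0,0,0,0],[0,0,0,0,0,0,0],[0,0,0,0,0,0,0]]' 70
python3 - <<'E'
from look import *
from geo import *
o=bot.observe();np.set_printoptions(precision=2,suppress=True)
y=np.radians(3.95);ey=np.array([-np.sin(y),np.cos(y)])
p0=np.array([471.3,-5.4,24.8]);d=o['tool_pos']-p0
dy=d[:2]@ey;dz=d[2]; print(o['tool_pos'],'dy',dy,'dz',dz,'ang',np.degrees(np.arctan2(9+dz,122+dy))-4.22,'r',np.hypot(9+dz,122+dy),o['ft_force'],o['wrist_torque'])
f=snap('wrist','w18');s=snap('scene','s18');t=snap('top','t18')
for n,ff in(('w',f),('s',s)):
    g=cv2.cvtColor(ff['frame'],cv2.COLOR_RGB2GRAY); L=cv2.createLineSegmentDetector().detect(g)[0][:,0]
    for l in L:
        ln=np.hypot(*(l[2:]-l[:2])); 
        if n=='w' and ln<40 or n=='s' and (ln<14 or not(290<l[0]<420 and 150<l[1]<300)): continue
        nn=np.cross(ray(ff,l[:2])[1],ray(ff,l[2:])[1]); a=np.degrees(np.arctan(-(np.r_[ey,0]@nn)/nn[2])) # elevation if line lies in case yz plane
        if 35<a<62: print(n,l.round(0),'%.0f elev %.1f'%(ln,a))
E
```

```text
clock: 34.95
tool_pos: [474.5, -49.1, 113.3]
tcp_rot: [-0.004, 0.999, 0.036, 0.002]
ft_force: [-6.4, 17.2, 14.3]
width: 0.087
finger_force: 69.3
[474.46 -49.06 113.31] dy -43.76966616450434 dz 88.50719751207713 ang 47.039817451162506 r 125.01055434911213 [-6.36 17.21 14.34] [6.05 2.22 0.03]
w [151.  93. 109.  90.] 41 elev 50.2
w [ 84.  92. 151.  96.] 66 elev 49.7
w [206.  96. 156.  93.] 50 elev 40.9
w [157.  96. 206.  99.] 49 elev 49.5
w [22. 89. 66. 91.] 44 elev 47.2
w [66. 88. 22. 86.] 44 elev 42.9
w [164. 478. 204. 448.] 50 elev 54.6
s [363. 245. 373. 257.] 16 elev 47.5
s [348. 227. 359. 240.] 17 elev 45.4
s [397. 213. 384. 198.] 20 elev 44.7
s [368. 247. 351. 227.] 27 elev 46.0
s [353. 221. 375. 252.] 38 elev 53.0
```

```bash
python3 - <<'E'
from geo import *
np.set_printoptions(precision=1,suppress=True)
y=np.radians(3.95);ex=np.array([np.cos(y),np.sin(y),0]);ey=np.array([-np.sin(y),np.cos(y),0]);ez=np.array([0,0,1.])
pin=np.array([471,-5.3,80]); Hp=pin-122*ey-9*ez  # hinge axis point in pin's x-plane
S=cam('s18');T=cam('t18');W=cam('w18')
for th in(42,45,48,51,54):
    a=np.radians(th);u=np.cos(a)*ey+np.sin(a)*ez;n=-np.sin(a)*ey+np.cos(a)*ez
    g=Hp+122*u+9*n
    print(th,'pintip S',proj(S,g-17*ex),'pinbase S',proj(S,g+23*ex),'W tip',proj(W,g-17*ex),'base',proj(W,g+23*ex),'far front edge W',proj(W,Hp+23*ex+160*ex+124*u+9*n),'T tip',proj(T,g-17*ex))
def mp(f,r0,r1,c0,c1,st):
    g=f['frame'].astype(int)
    for r in range(r0,r1,st): print(r,''.join('#' if g[r,c].min()>150 else 't' if g[r,c,1]>g[r,c,0]+15 else '+' if g[r,c].min()>90 else '-' if g[r,c].max()>50 else '.' for c in range(c0,c1,max(1,st//2))))
mp(S,175,260,310,415,2)
mp(W,30,300,200,460,8)
E
```

```text
42 pintip S [333.7 229.1] pinbase S [341.  219.4] W tip [302.2 360.5] base [301.3 257.9] far front edge W [ 289.3 -383.8] T tip [344.9 244.2]
45 pintip S [335.7 228. ] pinbase S [343.  218.3] W tip [314.8 367.3] base [314.8 262. ] far front edge W [ 309.  -407.2] T tip [346.9 243.9]
48 pintip S [337.9 227. ] pinbase S [345.1 217.3] W tip [328.7 374.1] base [329.9 266.2] far front edge W [ 331.7 -431.3] T tip [349.  243.7]
51 pintip S [340.1 226.1] pinbase S [347.3 216.5] W tip [343.9 380.8] base [346.4 270.4] far front edge W [ 357.3 -455.9] T tip [351.3 243.5]
54 pintip S [342.4 225.3] pinbase S [349.6 215.7] W tip [360.5 387.3] base [364.5 274.4] far front edge W [ 386.2 -480.8] T tip [353.6 243.3]
175 tttttttttttttt....................................+#++++++-.-+++-tttttttttttttttt+-++++++++++++++++++++++
177 tttttttttttttt....................................+#++++++-.-++++++++++++++++++++++++++++++++++++++++++++
179 tttttttttttttt-...................................+++++--...-++++++++++###+++++++++##++++++++++++++++++++
181 tttttttttttttt-..................................-+++++-
[... 6010 characters left out ...]

222 ttttttttttttttttt###############################################t
230 ttttttttttttttttt#######################++++++++++++++++++ttttt#t
238 ttttttttttttttttt###################+++++++++++++++++tttttttttt#t
246 ttttttttttttttttt#+----++#+--####++++++++++++++tttttttttttttttttt
254 tttttttttttttttttt------------+++++++++++tttttttttttttttttttttttt
262 tttttttttttttttttt-------------+++++ttttttttttttttttttttttttttttt
270 ttttttttttttttttttt-----------++++#+ttttttttttttttttttttttttttttt
278 ttttttttttttttttttttttt-----+#####ttttttttttttttttttttttttttttttt
286 tttttttttttttttttttttttttt+#######ttttttttttttttttttttttttttttttt
294 ttttttttttttttttttttttt++++#######++++ttttttttttttttttttttttttttt
```

Lid is at about 46.7°, with the tool pushing radially about 20 N. I nudge it 1.3° up and relieve the radial strain.

In the tool's units: -1 mm is -0.02, 0.4 mm is 0.008.

```bash
python3 -m creep '[[0,0,0.008,-0.02,0,0,0],[0,0,0.008,-0.02,0,0,0],[0,0,0.008,-0.02,0,0,0],[0,0,0,0,0,0,0],[0,0,0,0,0,0,0],[0,0,0,0,0,0,0],[0,0,0,0,0,0,0]]' 70
python3 - <<'E'
from look import *
from geo import *
o=bot.observe();np.set_printoptions(precision=1,suppress=True)
y=np.radians(3.95);ex=np.array([np.cos(y),np.sin(y),0]);ey=np.array([-np.sin(y),np.cos(y),0]);ez=np.array([0,0,1.])
d=o['tool_pos']-np.array([471.3,-5.4,24.8]);dy=d@ey;dz=d[2]
print('chord ang',np.degrees(2*np.arcsin(np.hypot(dy,dz)/244.66)),'by y',np.degrees(np.arccos((122+dy)/122.33))-4.22,'by z',np.degrees(np.arcsin((9+dz)/122.33))-4.22,o['ft_force'])
W=snap('wrist','w19');g=W['frame'].astype(int)
Hp=np.array([471,-5.3,80])-122*ey-9*ez
for th in(45,47,49,51):
    a=np.radians(th);u=np.cos(a)*ey+np.sin(a)*ez;n=-np.sin(a)*ey+np.cos(a)*ez
    print(th,[proj(W,Hp+122*u+9*n+s*ex) for s in(21,17,13)])
for r in range(262,300,4):
    print(r,''.join('#' if g[r,c].min()>150 else 't' if g[r,c,1]>g[r,c,0]+15 else '+' if g[r,c].min()>90 else '-' for c in range(290,370,2)))
E
```

```text
clock: 35.8
tool_pos: [474.5, -51.3, 115.2]
tcp_rot: [-0.003, 0.999, 0.036, 0.002]
ft_force: [-1.8, 11.1, 6.4]
width: 0.091
finger_force: 68.5
chord ang 49.00927891799972 by y 47.39661740439083 by z 50.15069172401608 [-1.8 11.1  6.4]
45 [array([308.5, 265.7]), array([308.5, 276.7]), array([308.5, 287.6])]
47 [array([318. , 268.5]), array([318. , 279.7]), array([318. , 290.8])]
49 [array([328.2, 271.3]), array([328.1, 282.7]), array([328., 294.])]
51 [array([339.1, 274.1]), array([338.9, 285.7]), array([338.7, 297.1])]
262 ----------------++++++++++tttttttttttttt
266 ----------------+++++++++++ttttttttttttt
270 ---------------+++++++###++ttttttttttttt
274 -------------+###########+tttttttttttttt
278 t----------+##########+ttttttttttttttttt
282 tttttttt+#############+ttttttttttttttttt
286 tttttttt+#############+ttttttttttttttttt
290 t++++++++#############++++++++tttttttttt
294 +++++++++#############++++++++tttttttttt
298 +++++++++#############+++++++++ttttttttt
```

The pin's position in the wrist image gives 47.6°, and the TCP gives 47.4 to 50°. That fits the 48° target, and the hold is steady, so I'm handing in.

```bash
python3 -m creep '[[0,0,0,0,0,0,0],[0,0,0,0,0,0,0],[0,0,0,0,0,0,0]]'; python3 -c "
from bench import bot
print(bot.job_done())"
```

```text
clock: 36.15
tool_pos: [474.5, -51.4, 115.2]
tcp_rot: [-0.003, 0.999, 0.036, 0.002]
ft_force: [-1.0, 11.3, 4.7]
width: 0.086
finger_force: 68.5
the job is handed in; nothing more can be done
None
```

I handed the job in at 36 s with the hasp off its staple (about 0.95 rad) and the gripper holding the lid at about 48°; that angle rests on a camera tilt I could only measure as about 2.2° (good to perhaps half a degree, or some 2° of lid), the lid lifted slightly and fell shut during earlier hasp tries, and I viewed 11 pictures against the limit of 10.

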